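# Tuck the washed dip board under the keeper's weighted arm

### The job

The washed beech dip board has been left standing on its long edge to dry. Put it away in the steel board keeper: dished face up, tucked under the weighted arm on top of the two boards already there, pushed fully home against the back stops between the side guides and let go. Do not shift or knock over anything that stands round about, and leave the two boards of the pile square in their place.

Things in the scene. Friction and masses are not known exactly. Their poses are not given: they have to be found in the camera images.
- board_c (a point): centre of the washed beech dip board to put away: 160 x 60 x 16 mm, about 0.1 kg, three round dishes 42 mm wide, 5 mm deep in one face, the other plain. x points out of the dished face (across the 16 mm), y along the 160 mm, z across the 60 mm width. At the start it stands on the counter on a long edge, z up, facing any way. Its two ends are alike: either may go in first.
- keeper: stainless steel board keeper, fixed to the counter. Origin: on the counter, under the centre of a board that lies fully home; x points inwards (from its open front to its back), z up. Tray 4 mm thick, 92 mm wide, from x = -85 to 150 mm. A board is home when its inner end touches the back stops, its centre then at x = 0, y = 0.
- keeper_stop (a point): middle of the front of the keeper's two back stops (x = 80 mm in the keeper's frame, 28 mm up; they are 57 mm high, 16 mm wide, at y = +-26 mm).
- keeper_mouth (a point): middle between the front ends of the two side guides (keeper's x = 20 mm, 30 mm up). The guides are 68 mm apart inside, 60 mm high, from x = 20 to 82 mm; in front of them mouths flare outwards to x = -6 mm, 94 mm apart outside. In front of that the tray's sides are open.
- keeper_shelf (a point): middle of the front edge of the wire shelf over the keeper (x = -50, z = 150 mm in its frame). The shelf is of 6 mm wire, from there back to x = 150 mm, y = +-75 mm, on two uprights at the back; 147 mm clear below. Ramekins on its back part reach 191 mm. No upright gripper fits over the tray: reach in from the front leaning back 25 to 45 degrees.
- weight_c (a point): centre of the round steel weight (24 mm in diameter, 46 mm long across) on the keeper's hinged arm, over the keeper's x = 35 mm: 48 mm above the counter on the pile of two, 64 mm on a third board. The arm swings freely on a level hinge at x = 125, z = 58 mm, falls by its weight (about 3 N) and can rise by 0.45 rad.
- tongue_tip (a point): front end of the arm's upturned tongue (38 mm wide), at the start over the keeper's x = -28 mm and 65 mm above the counter; its underside slopes from there down to the weight's underside. A board's end pushed level, just above the pile, under the tongue lifts the arm; that takes 3 to 8 N.
- pile1_c (a point): centre of the lower board of the pile in the keeper, like the washed board, lying dished face up on the tray: here z points up, out of its dished face, x along its 160 mm, y across its 60 mm. Loose.
- pile2_c (a point): centre of the upper board of the pile, the same as the lower one and lying on it; its upper face is 36 mm above the counter at the start. Loose.
- pot: cream ceramic fondue pot on its round black steel stand with burner, 168 mm across and 173 mm high, with a stub handle along its own x up to 158 mm from its axis. Origin: under its axis on the counter. Loose, 2.4 kg; to be left where it is.
- canister: aluminium burner canister with a black twist cap, 70 mm across and 77 mm high. It stands behind the plain face of the washed board, with its axis 95 to 118 mm from the board's middle plane. Origin: under its axis on the counter. Loose; to be left where it is.
- spoon_rest: dark silicone spoon rest, 168 mm long along its own x (from -86 to 82 mm), 14 mm high: a round dish 82 mm across at its -x end, a neck 48 mm wide towards +x. Origin: on the counter under its middle. Loose; to be left where it is.
Mind the look-alikes: they are no part of the job. What is shaped like the part that bears pile2_c but blue, turquoise or yellow is not meant.

How it is judged:
By the outcome, as a careful person would: the job done as asked, in the order asked, and still so for the second after the job is handed in, with the robot touching nothing.
It also fails if it takes over 64 s, if anything falls off the work surface, if the arm or the gripper's body presses on something with over 40 N, if the wrist force passes 120 N, or if a joint passes its speed limit or range.

### The arm

A 6-joint arm with a two-finger parallel gripper is mounted at the origin on the work surface. World frame = base frame: x ahead of the robot, y to its left, z up, the work surface at z = 0. Lengths are in m, angles in degrees, forces in N, time in s.
With the tool pointing down it reaches from about 0.35 to 0.875 m from the base axis. Payload 4.2 kg.
Tool frame: the origin (TCP) lies between the finger pads; the fingertips stand 14 mm ahead of it and the grasp point (between the pads) lies 5 mm behind it; x points along the fingers, y is the direction in which the jaws open and shut, and the axes are right-handed (so a half turn about x gives the same grasp; the last joint's range is limited). The gripper opens to 87 mm and grips with 3 to 60 N. Pads are 19 mm wide; open, the fingers measure 117 mm over their backs; the gripper's body (75 mm by 190 mm) begins 51 mm behind the grasp point.
Start: joints at [82.197, 22.042, 0.453, 0, -68.411, -14.817], TCP at [0.24, 0.577, 0.237] pointing down, gripper open.
Joint ranges: [-179.83, 179.83], [-69.29, 118.12], [-61.27, 80.66], [-181.25, 117.63], [-171.15, -9.14], [-177.46, 177.46]. Speed limits (degrees/s): [159.86, 159.86, 180, 180, 180, 180].

### API

Orientations are given as a 3x3 rotation matrix whose columns are the frame's x, y, z axes.
In Python, from station import r, imaging, job gives the robot as it stands. The module is installed in compiled form; this text tells all that it offers.
- The arm moves only by the tool apply_moves, never from a script. Its arguments are lists of equal length, an entry for each row: "xyz": the shift along the tool's x, y, z in m, a list of three; "twist": the turn about the tool's x in degrees; "claw": the opening, from 0 (shut) to 1 (fully open). A call has 1 to 12 rows; each row shifts and turns the pose as measured when the row begins, along the tool's axes as they then stand; what a row does not reach is not made up. A row lasts 1/10 s, in which the tool goes at most 50 mm and 8.59 degrees, less where a joint would pass 70% of its speed; a pose out of reach is approached as far as the arm can. A call is refused whole if a number of a shift passes 0.05 or a number of a turn 8.59, either way. A call with a gripper value outside its range is refused whole. The fingers move at their own pace and stop on an object; the grip force is fixed at half the most. Time passes only in rows, so rows that do not move let the fingers close. It gives the time, the measured TCP pose, the force and the opening at its end, in the units of the state.
- r.sense(): the state, without advancing time (a new reading comes with each control period).
- imaging.capture(name): name is "scene" or "top" or "wrist"; returns a dict with "pixels" (384x512x3 uint8, red, green, blue), "mtx" (3x3 intrinsics, pixels), "view" (4x4, takes a point from world to camera coordinates). Camera axes: x right, y down, z forward; pixel columns grow to the right and rows downward; lengths in m; the calibration is good to about 2 mm. A picture is of the moment at which its call begins. There is no depth.
- job.finish_job(): hands the job in, once; it reports no verdict.
Trained networks look in a picture, given as the dict that the camera call returned (one of the last four; its "shot" number tells which), for a name from the list of things; names that differ only in an ending like _2 or _b are one class to them, and where a whole thing is asked for, a point or a joint stands for the part that bears it (a point fixed in the world has none). Each returns a list of dicts, best first, with "p" (0 to 1); they miss things now and then, are a little off and sometimes report something else, mostly with a low value. They report only what shows in the picture. A call takes as long as a camera call. They do not tell look-alikes from the thing itself.
- imaging.regions_of(query, picture): "mask" (384x512 bool, what is visible of it) and "centre" ([column, row] in pixels, amid what is visible of it).
The state is a dict: "time_s": time; "joints": joint angles; "joint_velocities": joint speeds; "effort": joint torques, N m; "tcp_pos": TCP position; "ee_rot": TCP orientation; "wrist_force": force on the tool from outside, world axes, zero at the start; "moment": the same for the moment, N m; "gripper_width": opening from 0.0 (shut) to 1.0 (fully open).
Only numpy, scipy, OpenCV 4.12 (cv2) and the standard library are available. Lean on these libraries where they do the work, as an engineer would, in place of code of your own. Each camera call takes 0.05 s, during which the arm holds its last target.

## Working session

There is one attempt and no reset: what is moved stays moved. The work goes in short steps, Python scripts to look and compute and a tool call to move; the robot and the scene stay as the last step left them, time stands still between calls to the robot, and variables do not carry over. Pictures are saved under pics/ and viewed, and the job is handed in when it is done.

Besides the shell and the picture viewer there is one more tool, called after "Call:" as name(argument=value, ...) on one line, values as JSON. apply_moves: Moves the arm, as the interface text tells. Its arguments: {"type":"object","properties":{"xyz":{"type":"array","items":{"type":"array","items":{"type":"number"}}},"twist":{"type":"array","items":{"type":"number"}},"claw":{"type":"array","items":{"type":"number"}}},"required":["xyz","twist","claw"]}

```bash
mkdir -p pics; ls; cat > h.py <<'E'
import numpy as np, cv2
from station import r, imaging, job
def save(p,n): cv2.imwrite('pics/'+n,cv2.cvtColor(p['pixels'],cv2.COLOR_RGB2BGR))
def proj(p,X):
    X=np.atleast_2d(X); c=(p['view']@np.c_[X,np.ones(len(X))].T)[:3]; u=p['mtx']@c; return (u[:2]/u[2]).T
def ray(p,uv):
    V=p['view'];R=V[:3,:3];o=-R.T@V[:3,3]; d=R.T@(np.linalg.inv(p['mtx'])@np.array([uv[0],uv[1],1.])); return o,d/np.linalg.norm(d)
def atz(p,uv,z):
    o,d=ray(p,uv); return o+d*(z-o[2])/d[2]
E
python3 - <<'E'
from h import *
s=r.sense();print({k:np.round(v,3).tolist() for k,v in s.items()})
for n in ['scene','top','wrist']:
    p=imaging.capture(n);save(p,n+'0.png');o,d=ray(p,(256,192));print(n,o.round(3),d.round(3))
    for q in ['board_c','keeper','weight_c','pile2_c','pot','canister','spoon_rest']:
        print(q,[(round(x['p'],2),np.round(x['centre']).tolist(),int(x['mask'].sum())) for x in imaging.regions_of(q,p)[:3]])
E
```

```text
pics
{'time_s': 0.0, 'joints': [82.194, 22.091, 0.377, -0.029, -68.411, -14.814], 'joint_velocities': [-0.035, -0.043, 0.018, -0.071, -0.013, 0.036], 'effort': [0.001, -39.067, 18.74, 4.22, 0.011, -0.0], 'tcp_pos': [0.24, 0.576, 0.235], 'ee_rot': [[-0.001, -0.385, -0.923], [-0.002, -0.923, 0.385], [-1.0, 0.002, -0.0]], 'wrist_force': [0.105, 0.481, 0.441], 'moment': [-0.028, 0.013, 0.034], 'gripper_width': 0.998}
scene [0.25  0.752 0.994] [ 0.224 -0.608 -0.761]
board_c [(0.75, [246.0, 142.0], 309)]
keeper [(0.87, [152.0, 238.0], 4711), (0.31, [173.0, 243.0], 382)]
weight_c [(0.68, [175.0, 244.0], 515), (0.51, [208.0, 253.0], 660)]
pile2_c [(0.96, [311.0, 282.0], 1133), (0.95, [206.0, 250.0], 647), (0.79, [145.0, 323.0], 1662)]
pot [(0.97, [175.0, 159.0], 3762)]
canister [(0.65, [217.0, 141.0], 519), (0.5, [198.0, 270.0], 121), (0.18, [250.0, 201.0], 979)]
spoon_rest [(0.84, [253.0, 204.0], 948)]
top [0.4   0.041 1.274] [ 0.123 -0.008 -0.992]
board_c [(0.81, [349.0, 162.0], 471)]
keeper [(0.81, [175.0, 131.0], 4279)]
weight_c [(0.67, [175.0, 148.0], 632)]
pile2_c [(0.61, [185.0, 182.0], 615), (0.61, [109.0, 251.0], 1376), (0.6, [102.0, 155.0], 1439)]
pot [(0.96, [267.0, 105.0], 4344)]
canister [(0.92, [333.0, 132.0], 623)]
spoon_rest [(0.7, [264.0, 198.0], 1316)]
wrist [0.314 0.546 0.386] [-0.287  0.114 -0.951]
board_c []
keeper []
weight_c []
pile2_c [(0.96, [488.0, 48.0], 3586), (0.93, [299.0, 22.0], 4305)]
pot []
canister []
spoon_rest []
```

```bash
python3 -c "
import cv2
for n,x0,y0,x1,y1 in [('scene',90,80,360,360),('top',80,30,400,270)]:
    a=cv2.imread(f'pics/{n}0.png'); cv2.imwrite(f'pics/{n}0z.png',cv2.resize(a[y0:y1,x0:x1],None,fx=2.1,fy=2.1,interpolation=cv2.INTER_CUBIC))
"
```

```text
(no output)
```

View pics/scene0.png

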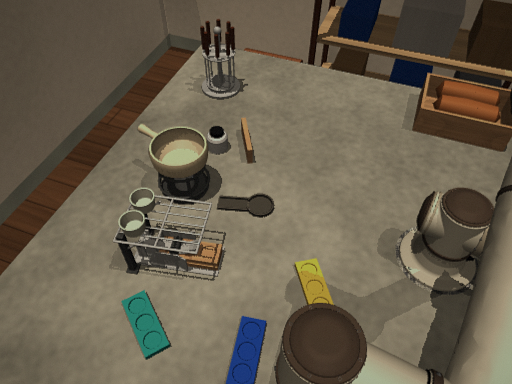

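View pics/scene0z.png

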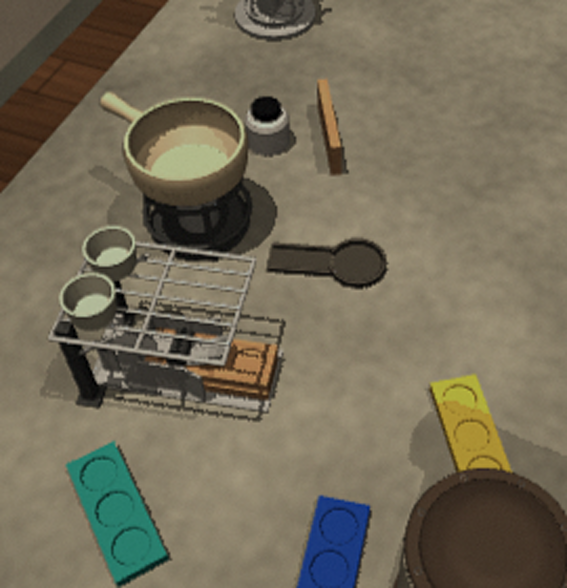

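View pics/top0z.png

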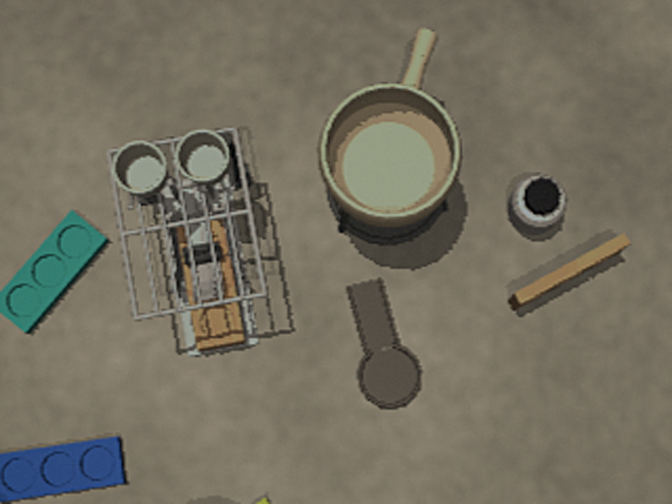

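```bash
python3 - <<'E'
from h import *
p=imaging.capture('top'); s=imaging.capture('scene')
m=imaging.regions_of('board_c',p)[0]['mask']
ys,xs=np.nonzero(m);print('board px',cv2.minAreaRect(np.c_[xs,ys].astype(np.float32)))
b=cv2.boxPoints(cv2.minAreaRect(np.c_[xs,ys].astype(np.float32)))
print([atz(p,c,.06).round(3).tolist() for c in b])
# from top zoom: pixel = 80+u/2.1, 30+v/2.1
z=lambda u,v:(80+u/2.1,30+v/2.1)
zs=lambda u,v:(90+u/2.1,80+v/2.1)
print('shelf front corners',[atz(p,z(*c),.15).round(3).tolist() for c in [(135,318),(266,295),(108,151),(237,128)]])
print('shelf scene',[atz(s,zs(*c),.15).round(3).tolist() for c in [(228,361),(254,257),(52,338)]])
print('tray front', [atz(p,z(*c),.004).round(3).tolist() for c in [(192,355),(256,346)]])
print('pile2 front end top',[atz(p,z(*c),.036).round(3).tolist() for c in [(197,349),(245,343)]])
print('canister top',atz(p,z(542,196),.077).round(3), atz(s,zs(266,110),.077).round(3))
print('board scene', [atz(s,zs(*c),.06).round(3).tolist() for c in [(320,82),(336,153)]])
print('pot rim',atz(p,z(390,150),.173).round(3),'spoon',[atz(p,z(*c),.01).round(3).tolist() for c in [(390,377),(365,283),(358,290),(382,282)]])
E
```

```text
board px ((350.8513488769531, 159.12950134277344), (7.96031379699707, 64.10895538330078), 60.832393646240234)
[[0.607, -0.14, 0.06], [0.692, -0.289, 0.06], [0.674, -0.299, 0.06], [0.589, -0.15, 0.06]]
shelf front corners [[0.563, 0.301, 0.15], [0.591, 0.151, 0.15], [0.761, 0.34, 0.15], [0.79, 0.189, 0.15]]
shelf scene [[0.559, 0.298, 0.15], [0.594, 0.152, 0.15], [0.757, 0.341, 0.15]]
tray front [[0.536, 0.26, 0.004], [0.549, 0.177, 0.004]]
pile2 front end top [[0.541, 0.248, 0.036], [0.549, 0.188, 0.036]]
canister top [ 0.732 -0.183  0.077] [ 0.728 -0.171  0.077]
board scene [[0.683, -0.281, 0.06], [0.6, -0.138, 0.06]]
pot rim [0.758 0.009 0.173] spoon [[0.509, 0.003, 0.01], [0.632, 0.037, 0.01], [0.623, 0.046, 0.01], [0.634, 0.014, 0.01]]
```

Call:
apply_moves(xyz=[[0,0,0],[0,0,0],[0,0,0],[0,0,0],[0,0,0]], twist=[7.5,7.5,7.5,7.5,7.5], claw=[0.5,0.5,0.5,0.5,0.5])

```text
time_s: 1.85
tcp_pos: [0.2404, 0.5769, 0.2366]
ee_rot: [[0.0, -0.879, -0.476], [0.0, -0.476, 0.879], [-1.0, -0.0, 0.0]]
wrist_force: [-0.8, 0.1, -0.3]
gripper_width: 0.627
```

Call:
apply_moves(xyz=[[0,0.0026,-0.048],[0,0.0026,-0.048],[0,0.0026,-0.048],[0,0.0026,-0.048],[0,0.0026,-0.048],[0,0.0026,-0.048],[0,0.0026,-0.048],[0,0.0026,-0.048],[0,0.0026,-0.048],[0,0.0026,-0.048]], twist=[0,0,0,0,0,0,0,0,0,0], claw=[0.5,0.5,0.5,0.5,0.5,0.5,0.5,0.5,0.5,0.5])

```text
time_s: 2.85
tcp_pos: [0.4509, 0.1324, 0.2369]
ee_rot: [[0.006, -0.875, -0.485], [0.004, -0.485, 0.875], [-1.0, -0.007, 0.001]]
wrist_force: [1.3, 1.0, 0.2]
gripper_width: 0.5
```

```bash
cat >> h.py <<'E'
def st():
    s=r.sense(); return s,np.array(s['tcp_pos']),np.array(s['ee_rot'])
def togo(T,n=None):
    s,p,R=st(); d=R.T@(np.array(T)-p); print('t',round(s['time_s'],2),'tcp',p.round(4),'yaw_y',round(np.degrees(np.arctan2(R[1,1],R[0,1])),1),'x',R[:,0].round(3)); print('togo tool',d.round(4),'len',np.linalg.norm(d).round(4), 'force',np.round(s['wrist_force'],1),'w',round(s['gripper_width'],3)); return d
E
python3 -c "
from h import *
togo([.628,-.198,.235])
p=imaging.capture('top');save(p,'top1.png')
m=imaging.regions_of('board_c',p)[0];ys,xs=np.nonzero(m['mask']);q=cv2.minAreaRect(np.c_[xs,ys].astype(np.float32));print(q,[atz(p,c,.06).round(3) for c in cv2.boxPoints(q)])"
```

```text
t 2.85 tcp [0.4509 0.1324 0.2369] yaw_y -151.0 x [ 0.006  0.004 -1.   ]
togo tool [ 0.0015  0.0053 -0.3749] len 0.3749 force [1.3 1.  0.2] w 0.5
((350.6697998046875, 158.90565490722656), (7.284643650054932, 64.00773620605469), 60.945396423339844) [array([ 0.607, -0.14 ,  0.06 ]), array([ 0.692, -0.289,  0.06 ]), array([ 0.675, -0.298,  0.06 ]), array([ 0.59 , -0.149,  0.06 ])]
```

Call:
apply_moves(xyz=[[0,0.0007,-0.047],[0,0.0007,-0.047],[0,0.0007,-0.047],[0,0.0007,-0.047],[0,0.0007,-0.047],[0,0.0007,-0.047],[0,0.0007,-0.046],[0,0,-0.045],[0,0,0]], twist=[0,0,0,0,0,0,0,0,0], claw=[0.5,0.5,0.5,0.5,0.5,0.5,0.5,0.5,0.5])

```text
time_s: 3.85
tcp_pos: [0.6346, -0.2066, 0.2366]
ee_rot: [[0.01, -0.874, -0.485], [0.005, -0.485, 0.875], [-1.0, -0.011, -0.0]]
wrist_force: [-1.3, 0.9, -0.0]
gripper_width: 0.501
```

```bash
python3 -c "
from h import *
togo([.628,-.198,.045])
p=imaging.capture('wrist');save(p,'w1.png')
p=imaging.capture('scene')
print([atz(p,c,.06).round(3).tolist() for c in [(242.4,119),(250,152.9)]])"
```

```text
t 3.85 tcp [ 0.6346 -0.2066  0.2366] yaw_y -151.0 x [ 0.01   0.005 -1.   ]
togo tool [0.1916 0.0037 0.0108] len 0.1919 force [-1.3  0.9 -0. ] w 0.501
[[0.683, -0.281, 0.06], [0.6, -0.138, 0.06]]
```

View pics/w1.png

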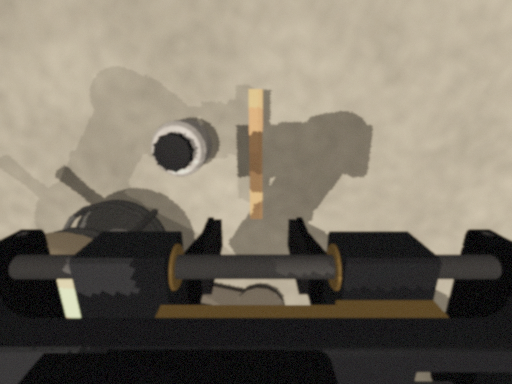

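```bash
python3 -c "
from h import *
p=imaging.capture('wrist')
print([atz(p,c,.06).round(3).tolist() for c in [(256,90),(256,218)]])"
```

```text
[[0.68, -0.288, 0.06], [0.603, -0.15, 0.06]]
```

Call:
apply_moves(xyz=[[0.03,0,0.002],[0.045,0.001,0.003],[0.045,0.001,0.003],[0.04,0.001,0.003],[0.015,0,0],[0,0,0]], twist=[0,0,0,0,0,0], claw=[0.5,0.5,0.5,0.5,0.5,0.5])

```text
time_s: 4.6
tcp_pos: [0.6275, -0.1819, 0.0654]
ee_rot: [[0.022, -0.865, -0.501], [0.006, -0.501, 0.866], [-1.0, -0.022, -0.006]]
wrist_force: [-0.0, -0.0, 0.2]
gripper_width: 0.497
```

```bash
python3 -c "
from h import *
togo([.628,-.198,.042])"
```

```text
t 4.6 tcp [ 0.6275 -0.1819  0.0654] yaw_y -149.9 x [ 0.022  0.006 -1.   ]
togo tool [ 0.0233  0.0082 -0.0141] len 0.0284 force [-0.  -0.   0.2] w 0.497
```

Call:
apply_moves(xyz=[[0,0.007,-0.01],[0.02,0,0],[0,0,0],[0,0,0],[0,0,0],[0,0,0],[0,0,0]], twist=[0,0,0,0,0,0,0], claw=[0.5,0.5,0.5,0.1,0.1,0.1,0.1])

```text
time_s: 5.3
tcp_pos: [0.6323, -0.1937, 0.0572]
ee_rot: [[0.039, -0.862, -0.506], [0.003, -0.506, 0.862], [-0.999, -0.035, -0.017]]
wrist_force: [-0.5, -0.4, 0.0]
gripper_width: 0.221
```

```bash
python3 -c "
from h import *
togo([.628,-.198,.1])
p=imaging.capture('scene');save(p,'s2.png')
"
```

```text
t 5.3 tcp [ 0.6323 -0.1937  0.0572] yaw_y -149.5 x [ 0.039  0.003 -0.999]
togo tool [-0.0429  0.0044 -0.0023] len 0.0432 force [-0.5 -0.4  0. ] w 0.221
```

View pics/s2.png

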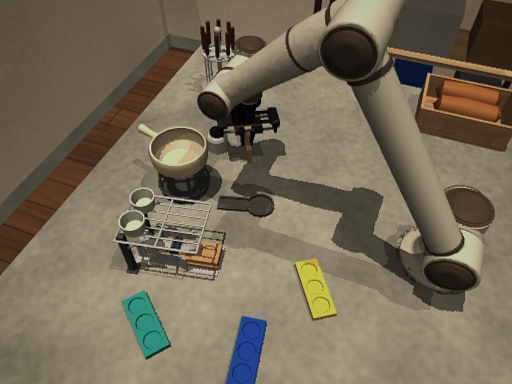

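Call:
apply_moves(xyz=[[0,0,0],[0,0,0]], twist=[0,0], claw=[0.1,0.1])

```text
time_s: 5.55
tcp_pos: [0.6322, -0.1937, 0.0576]
ee_rot: [[0.039, -0.862, -0.506], [0.003, -0.506, 0.862], [-0.999, -0.035, -0.017]]
wrist_force: [0.1, -0.5, -1.1]
gripper_width: 0.185
```

```bash
python3 -c "
from h import *
togo([.628,-.198,.1])
s=r.sense();print(np.round(s['joints'],1),np.round(s['effort'],1))
"
```

```text
t 5.55 tcp [ 0.6322 -0.1937  0.0576] yaw_y -149.6 x [ 0.039  0.003 -0.999]
togo tool [-0.0426  0.0043 -0.0023] len 0.0428 force [ 0.1 -0.5 -1.1] w 0.185
[ -3.2  33.9  -7.5  -0.4 -46.4  33.9] [ -0.  -46.2  15.6   3.5   0.1  -0. ]
```

Call:
apply_moves(xyz=[[-0.02,0,0],[-0.03,0,0],[-0.03,0.01,0],[0,0.03,0],[0,0.04,0],[0,0.04,0],[0,0,0]], twist=[0,0,0,0,0,0,0], claw=[0.1,0.1,0.1,0.1,0.1,0.1,0.1])

```text
time_s: 6.25
tcp_pos: [0.5214, -0.2547, 0.1326]
ee_rot: [[0.033, -0.861, -0.508], [0.005, -0.508, 0.861], [-0.999, -0.031, -0.013]]
wrist_force: [-0.5, -0.2, -1.4]
gripper_width: 0.178
```

```bash
python3 -c "
from h import *
togo([.5,-.2,.12])
s=r.sense();print(np.round(s['joints'],1))
p=imaging.capture('scene');save(p,'s3.png')
"
```

```text
t 6.25 tcp [ 0.5214 -0.2547  0.1326] yaw_y -149.5 x [ 0.033  0.005 -0.999]
togo tool [ 0.0121 -0.009   0.0582] len 0.0601 force [-0.5 -0.2 -1.4] w 0.178
[-10.4  22.5 -14.9  -0.8 -50.8  41.4]
```

View pics/s3.png

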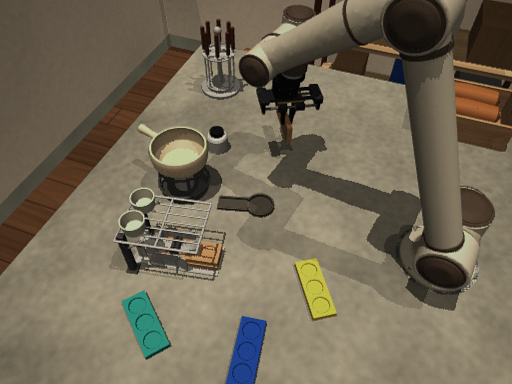

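Call:
apply_moves(xyz=[[0,0,0],[0,0,0],[0,0,0],[0,0,0],[0,0,0],[0,0,0],[0,0,0],[0,0,0],[0,0,0],[0,0,0]], twist=[-7.8,-7.8,-7.8,-7.8,-7.8,-7.8,-7.8,-7.8,-7.8,0], claw=[0.1,0.1,0.1,0.1,0.1,0.1,0.1,0.1,0.1,0.1])

```text
time_s: 7.3
tcp_pos: [0.5338, -0.2503, 0.1307]
ee_rot: [[0.038, 0.244, -0.969], [0.003, -0.97, -0.244], [-0.999, 0.006, -0.038]]
wrist_force: [1.2, 0.6, -0.8]
gripper_width: 0.181
```

```bash
python3 -c "
from h import *
togo([.49,-.23,.058])
s=r.sense();print(np.round(s['joints'],1))
p=imaging.capture('wrist');save(p,'w4.png')
p=imaging.capture('top');save(p,'t4.png')
"
```

```text
t 7.3 tcp [ 0.5338 -0.2503  0.1307] yaw_y -75.9 x [ 0.038  0.003 -0.999]
togo tool [ 0.071  -0.0308  0.0402] len 0.0872 force [ 1.2  0.6 -0.8] w 0.181
[ -9.7  23.2 -14.   -0.7 -50.6 114.2]
```

View pics/w4.png

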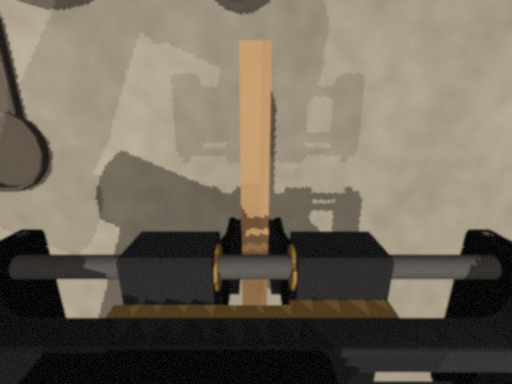

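View pics/t4.png

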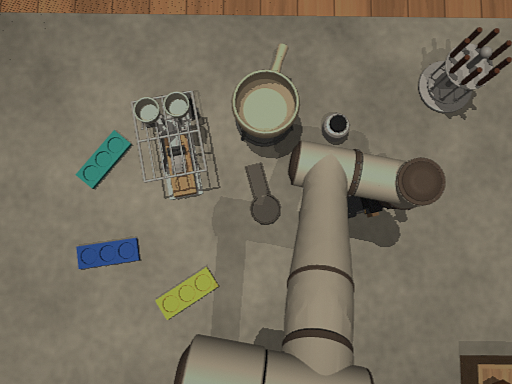

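Call:
apply_moves(xyz=[[0,-0.015,0.02],[0.02,-0.015,0.02],[0.03,0,0],[0.012,0,0],[0,0,0]], twist=[3,0,0,0,0], claw=[0.1,0.1,0.1,0.1,0.1])

```text
time_s: 7.9
tcp_pos: [0.4927, -0.2287, 0.0666]
ee_rot: [[0.043, 0.178, -0.983], [0.002, -0.984, -0.178], [-0.999, 0.006, -0.043]]
wrist_force: [-0.4, 0.1, -1.8]
gripper_width: 0.181
```

```bash
python3 -c "
from h import *
togo([.49,-.23,.058])
"
```

```text
t 7.9 tcp [ 0.4927 -0.2287  0.0666] yaw_y -79.8 x [ 0.043  0.002 -0.999]
togo tool [0.0085 0.0008 0.0032] len 0.0091 force [-0.4  0.1 -1.8] w 0.181
```

Call:
apply_moves(xyz=[[0.007,0,0],[0.001,0,0],[0,0,0],[0,0,0],[0,0,0],[0,0,0]], twist=[0,0,0,0,0,0], claw=[0.1,0.1,0.1,0.3,0.45,0.45])

```text
time_s: 8.5
tcp_pos: [0.4978, -0.2299, 0.0619]
ee_rot: [[0.052, 0.177, -0.983], [-0.001, -0.984, -0.177], [-0.999, 0.01, -0.051]]
wrist_force: [-0.2, 0.2, -1.0]
gripper_width: 0.37
```

```bash
python3 -c "
from h import *
togo([.49,-.23,.1])
p=imaging.capture('wrist');save(p,'w5.png')
"
```

```text
t 8.5 tcp [ 0.4978 -0.2299  0.0619] yaw_y -79.8 x [ 0.052 -0.001 -0.999]
togo tool [-0.0384 -0.0009  0.0057] len 0.0389 force [-0.2  0.2 -1. ] w 0.37
```

View pics/w5.png

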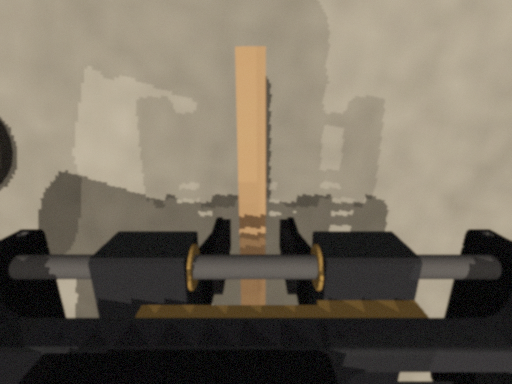

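Call:
apply_moves(xyz=[[-0.025,0,0],[-0.03,0,0],[0,0.03,0.005],[0,0.03,0.005],[0,0,0]], twist=[0,0,0,0,0], claw=[0.45,0.45,0,0,0])

```text
time_s: 9.05
tcp_pos: [0.4967, -0.2922, 0.1211]
ee_rot: [[0.055, 0.18, -0.982], [-0.003, -0.984, -0.18], [-0.998, 0.012, -0.053]]
wrist_force: [0.2, 1.1, 0.8]
gripper_width: 0.262
```

Call:
apply_moves(xyz=[[0.025,0,0],[0.03,0,0],[0.01,0,0],[0,0,0]], twist=[0,0,0,0], claw=[0,0,0,0])

```text
time_s: 9.45
tcp_pos: [0.5013, -0.2927, 0.0565]
ee_rot: [[0.059, 0.178, -0.982], [-0.004, -0.984, -0.178], [-0.998, 0.014, -0.057]]
wrist_force: [1.0, -0.2, 0.3]
gripper_width: 0.012
```

```bash
python3 -c "
from h import *
togo([.5,-.23,.06])
p=imaging.capture('wrist');save(p,'w6.png')
p=imaging.capture('scene');save(p,'s6.png')
"
```

```text
t 9.45 tcp [ 0.5013 -0.2927  0.0565] yaw_y -79.8 x [ 0.059 -0.004 -0.998]
togo tool [-0.0039 -0.0619 -0.0101] len 0.0628 force [ 1.  -0.2  0.3] w 0.012
```

View pics/w6.png

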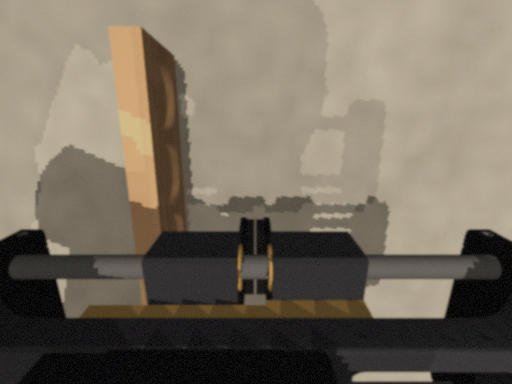

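Call:
apply_moves(xyz=[[0,-0.015,-0.015],[0,-0.02,0],[0,-0.01,0],[0,-0.01,0],[0,-0.01,0],[0,-0.01,0],[0,-0.01,0],[0,0,0],[0,0,0]], twist=[0,0,0,0,0,0,0,0,0], claw=[0,0,0,0,0,0,0,0,0])

```text
time_s: 10.45
tcp_pos: [0.5054, -0.2032, 0.0644]
ee_rot: [[0.074, 0.179, -0.981], [-0.008, -0.984, -0.18], [-0.997, 0.022, -0.072]]
wrist_force: [0.4, -0.4, -0.1]
gripper_width: 0.006
```

```bash
python3 -c "
from h import *
togo([.5,-.23,.06])
p=imaging.capture('wrist');save(p,'w7.png')
"
```

```text
t 10.45 tcp [ 0.5054 -0.2032  0.0644] yaw_y -79.7 x [ 0.074 -0.008 -0.997]
togo tool [0.0042 0.0253 0.0105] len 0.0277 force [ 0.4 -0.4 -0.1] w 0.006
```

View pics/w7.png

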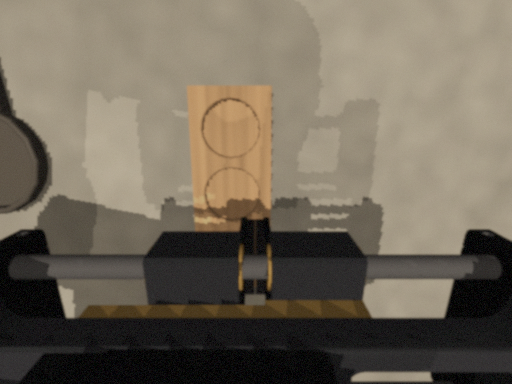

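Call:
apply_moves(xyz=[[-0.04,0,0],[-0.048,0,0],[-0.048,0,0],[-0.048,0,0],[-0.048,-0.023,-0.041],[-0.048,-0.023,-0.041],[0,-0.023,-0.041],[0,-0.023,-0.041],[0,-0.023,-0.041],[0,-0.023,-0.041],[0,-0.023,-0.041],[0,-0.023,-0.041]], twist=[0,0,0,0,0,0,0,0,0,0,0,0], claw=[0,0,0,0,0,0,0,0,0.2,0.5,0.9,0.9])

```text
time_s: 11.7
tcp_pos: [0.7638, 0.0191, 0.3482]
ee_rot: [[0.076, 0.162, -0.984], [-0.008, -0.987, -0.163], [-0.997, 0.02, -0.074]]
wrist_force: [0.6, -0.0, 0.6]
gripper_width: 0.283
```

```bash
python3 -c "
from h import *
togo([.87,.05,.35])
s=r.sense();print(np.round(s['joints'],1))
p=imaging.capture('top');save(p,'t8.png')
"
```

```text
t 11.7 tcp [0.7638 0.0191 0.3482] yaw_y -80.7 x [ 0.076 -0.008 -0.997]
togo tool [ 0.006  -0.0133 -0.1097] len 0.1106 force [ 0.6 -0.   0.6] w 0.283
[ 14.1  32.4  32.1   1.5 -85.6  85.2]
```

View pics/t8.png

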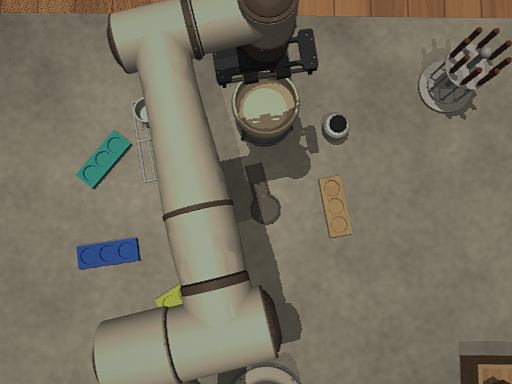

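Call:
apply_moves(xyz=[[0,0,-0.04],[0,0,-0.045],[0,0,-0.045],[0,0,-0.045],[0,0,-0.045],[0,0,-0.045]], twist=[0,0,0,0,0,0], claw=[0.9,0.9,0.9,0.9,0.9,0.9])

```text
time_s: 12.35
tcp_pos: [0.9296, 0.0588, 0.291]
ee_rot: [[0.097, 0.165, -0.981], [-0.017, -0.986, -0.168], [-0.995, 0.033, -0.093]]
wrist_force: [0.3, -0.2, 2.2]
gripper_width: 0.856
```

```bash
python3 -c "
from h import *
togo([.87,.05,.35])
s=r.sense();print(np.round(s['joints'],1))
"
```

```text
t 12.35 tcp [0.9296 0.0588 0.291 ] yaw_y -80.5 x [ 0.097 -0.017 -0.995]
togo tool [-0.0643  0.0008  0.0545] len 0.0843 force [ 0.3 -0.2  2.2] w 0.856
[  14.2   61.    80.6    2.4 -104.4   86.1]
```

Call:
apply_moves(xyz=[[-0.035,0,-0.035],[-0.035,0,-0.035],[-0.035,0,-0.035],[-0.035,0,-0.035]], twist=[0,0,0,0], claw=[0.9,0.9,0.9,0.9])

```text
time_s: 12.75
tcp_pos: [0.9185, 0.0734, 0.3725]
ee_rot: [[0.199, 0.162, -0.967], [-0.019, -0.985, -0.169], [-0.98, 0.052, -0.193]]
wrist_force: [0.4, -0.5, -0.1]
gripper_width: 0.901
```

```bash
python3 -c "
from h import *
togo([.87,.05,.35])
s=r.sense();print(np.round(s['joints'],1))
"
```

```text
t 12.75 tcp [0.9185 0.0734 0.3725] yaw_y -80.7 x [ 0.199 -0.019 -0.98 ]
togo tool [0.0129 0.014  0.0552] len 0.0584 force [ 0.4 -0.5 -0.1] w 0.901
[  15.9   56.3   80.7    4.3 -103.6   85.1]
```

Call:
apply_moves(xyz=[[-0.02,-0.045,-0.02],[-0.02,-0.045,-0.02],[-0.035,-0.035,-0.035],[-0.035,-0.035,-0.035],[-0.035,0,-0.035],[-0.035,0,-0.035]], twist=[0,0,0,0,0,0], claw=[0.9,0.9,0.9,0.9,0.9,0.9])

```text
time_s: 13.35
tcp_pos: [0.8657, 0.2069, 0.5017]
ee_rot: [[0.359, 0.156, -0.92], [0.01, -0.986, -0.164], [-0.933, 0.05, -0.356]]
wrist_force: [-0.1, -0.1, 0.1]
gripper_width: 0.902
```

```bash
cat >> h.py <<'E'
def lean():
    s,p,R=st(); x=R[:,0]; print('lean',np.degrees(np.arccos(-x[2])).round(1),'az',np.degrees(np.arctan2(x[1],x[0])).round(1),'y',R[:,1].round(3),'tcp',p.round(3),'j',np.round(s['joints'],1),'t',round(s['time_s'],2))
    k=np.array([np.cos(np.radians(10.9)),np.sin(np.radians(10.9)),0]); l=np.array([-k[1],k[0],0]); print('x in keeper fr',(x@k).round(3),(x@l).round(3),'y:',(R[:,1]@k).round(3),(R[:,1]@l).round(3))
E
python3 -c "
from h import *
lean()
"
```

```text
lean 21.0 az 1.6 y [ 0.156 -0.986  0.05 ] tcp [0.866 0.207 0.502] j [  26.6   48.9   80.7    8.9 -102.4   76.4] t 13.35
x in keeper fr 0.354 -0.058 y: -0.033 -0.998
```

Call:
apply_moves(xyz=[[-0.02,-0.048,0],[-0.02,-0.048,0],[-0.02,-0.048,0],[-0.02,-0.048,-0.01]], twist=[0,0,0,0], claw=[0.9,0.9,0.9,0.9])

```text
time_s: 13.75
tcp_pos: [0.7798, 0.3599, 0.5603]
ee_rot: [[0.416, 0.139, -0.898], [0.025, -0.99, -0.142], [-0.909, 0.037, -0.415]]
wrist_force: [1.2, 0.1, -0.5]
gripper_width: 0.9
```

```bash
python3 -c "
from h import *
lean()
"
```

```text
lean 24.6 az 3.4 y [ 0.139 -0.99   0.037] tcp [0.78 0.36 0.56] j [  40.1   46.    80.7   14.9 -104.    64.6] t 13.75
x in keeper fr 0.413 -0.054 y: -0.05 -0.998
```

Call:
apply_moves(xyz=[[-0.03,-0.025,-0.03],[-0.03,-0.025,-0.03],[-0.03,-0.025,-0.03]], twist=[0,0,0], claw=[0.9,0.9,0.9])

```text
time_s: 14.05
tcp_pos: [0.7395, 0.4019, 0.6136]
ee_rot: [[0.492, 0.148, -0.858], [0.061, -0.989, -0.136], [-0.868, 0.015, -0.496]]
wrist_force: [0.1, -0.5, 0.6]
gripper_width: 0.903
```

```bash
python3 -c "
from h import *
lean()
"
```

```text
lean 29.7 az 7.0 y [ 0.148 -0.989  0.015] tcp [0.74  0.402 0.614] j [  45.2   43.3   80.7   18.3 -102.5   61.5] t 14.05
x in keeper fr 0.495 -0.034 y: -0.042 -0.999
```

Works well. Two more such rows.

Call:
apply_moves(xyz=[[-0.03,-0.03,-0.03],[-0.03,-0.03,-0.03]], twist=[0,0], claw=[0.8,0.8])

```text
time_s: 14.25
tcp_pos: [0.7099, 0.4298, 0.6476]
ee_rot: [[0.542, 0.151, -0.827], [0.085, -0.989, -0.125], [-0.836, -0.002, -0.548]]
wrist_force: [1.2, -1.0, -0.3]
gripper_width: 0.827
```

```bash
python3 -c "
from h import *
lean()
togo([.5,-.17,.3])
p=imaging.capture('top');save(p,'t9.png')
print([(round(q['p'],2),np.round(q['centre'])) for q in imaging.regions_of('board_c',p)])
"
```

```text
lean 33.3 az 8.9 y [ 0.151 -0.989 -0.002] tcp [0.71  0.43  0.648] j [  48.9   41.7   80.7   21.1 -101.5   59.1] t 14.25
x in keeper fr 0.548 -0.019 y: -0.038 -0.999
t 14.25 tcp [0.7099 0.4298 0.6476] yaw_y -81.3 x [ 0.542  0.085 -0.836]
togo tool [0.1261 0.562  0.4392] len 0.7243 force [ 1.2 -1.  -0.3] w 0.827
[(0.7, array([332., 209.])), (0.59, array([169., 128.]))]
```

View pics/t9.png

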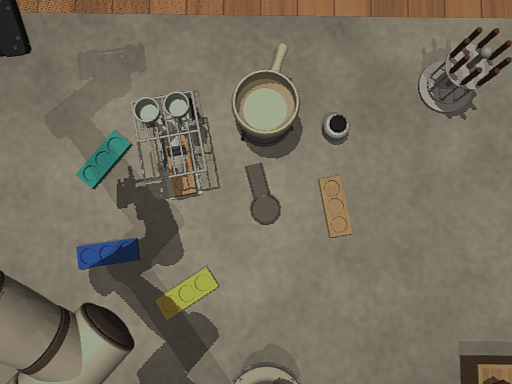

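```bash
python3 - <<'E'
from h import *
for n,q in [('top','board_c'),('scene','board_c'),('top','spoon_rest'),('top','canister')]:
    p=imaging.capture(n)
    for m in imaging.regions_of(q,p)[:2]:
        ys,xs=np.nonzero(m['mask']); rc=cv2.minAreaRect(np.c_[xs,ys].astype(np.float32))
        W=np.array([atz(p,c,.016 if q=='board_c' else .014)[:2] for c in cv2.boxPoints(rc)])
        e=W[1]-W[0];f=W[2]-W[1]; L=e if np.linalg.norm(e)>np.linalg.norm(f) else f
        print(n,q,round(m['p'],2),'c',W.mean(0).round(4),np.linalg.norm(e).round(3),np.linalg.norm(f).round(3),'az',np.degrees(np.arctan2(L[1],L[0])).round(1))
    save(p,n+'9.png')
a=cv2.imread('pics/top9.png');cv2.imwrite('pics/t9a.png',cv2.resize(a[85:215,115:235],None,fx=4.5,fy=4.5,interpolation=cv2.INTER_CUBIC))
a=cv2.imread('pics/top9.png');cv2.imwrite('pics/t9b.png',cv2.resize(a[160:250,290:380],None,fx=6,fy=6,interpolation=cv2.INTER_CUBIC))
E
```

```text
top board_c 0.6 c [ 0.5211 -0.183 ] 0.063 0.16 az -169.8
top board_c 0.35 c [0.6842 0.2627] 0.178 0.292 az -169.6
scene board_c 0.84 c [ 0.5202 -0.1723] 0.076 0.163 az -169.0
top spoon_rest 0.97 c [0.554  0.0093] 0.081 0.168 az -173.4
top canister 0.66 c [ 0.7383 -0.187 ] 0.08 0.072 az -44.3
```

View pics/t9a.png

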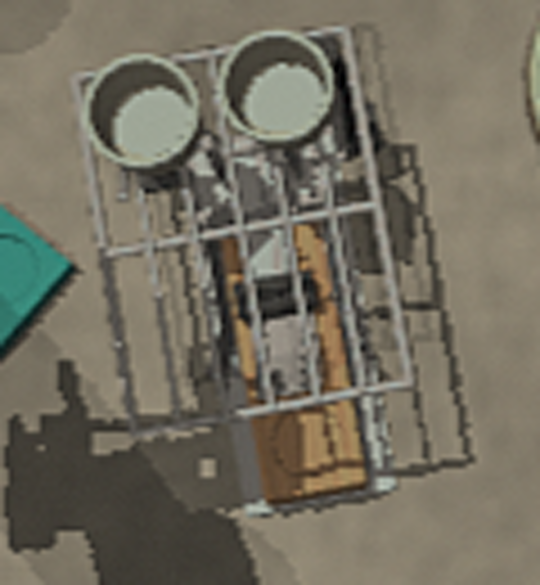

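View pics/t9b.png

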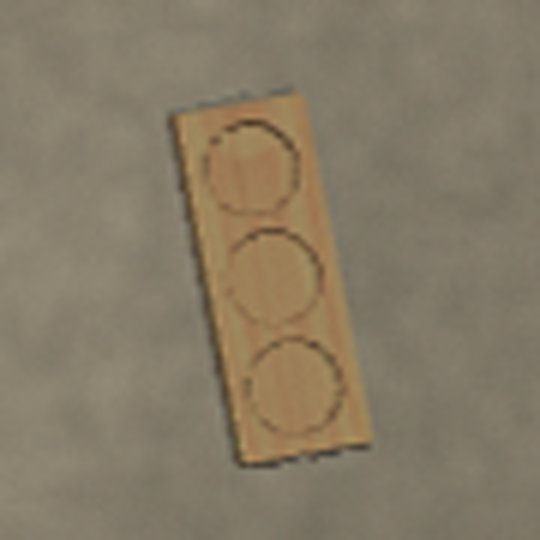

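```bash
python3 - <<'E'
from h import *
p=imaging.capture('top')
zb=lambda u,v:(290+u/6-.5,160+v/6-.5)
W=np.array([atz(p,zb(*c),.016)[:2] for c in [(172,115),(302,93),(371,445),(240,465)]])
print(W.round(4),W.mean(0).round(4)); d=W[:2].mean(0)-W[2:].mean(0); print(np.linalg.norm(d),np.degrees(np.arctan2(d[1],d[0])), np.linalg.norm(W[0]-W[1]))
za=lambda u,v:(115+u/4.5-.5,85+v/4.5-.5)
g=lambda c,z:atz(p,za(*c),z).round(4)[:2]
print('shelf',[g(c,.15) for c in [(133,432),(410,383),(75,77),(348,30)]])
print('pile',[g(c,z) for c,z in [((263,492),.036),((368,476),.036),((265,503),.006),((370,487),.006)]])
print('pile edges',[g(c,.036) for c in [(223,240),(318,222)]])
print('tray',[g(c,.004) for c in [(245,513),(393,487)]])
print('tongue',g((272,395),.065),g((307,385),.065),'weight',g((275,297),.055))
E
```

```text
[[ 0.5942 -0.1385]
 [ 0.6048 -0.1975]
 [ 0.446  -0.2263]
 [ 0.4366 -0.1677]] [ 0.5204 -0.1825]
0.160848151721384 10.375328934379676 0.05998444225552218
shelf [array([0.5653, 0.302 ]), array([0.5933, 0.1538]), array([0.7615, 0.3406]), array([0.7897, 0.1918])]
pile [array([0.5469, 0.2507]), array([0.557, 0.189]), array([0.5438, 0.2544]), array([0.5541, 0.1913])]
pile edges [array([0.6986, 0.2789]), array([0.7101, 0.2224])]
tray [array([0.5379, 0.2667]), array([0.5545, 0.1776])]
tongue [0.6001 0.2422] [0.6062 0.2221] weight [0.6601 0.2437]
```

```bash
python3 -c "
from h import *
d=togo([.455,-.195,.15]);print(d/16)
"
```

```text
t 14.8 tcp [0.7117 0.4311 0.6433] yaw_y -81.3 x [ 0.538  0.082 -0.839]
togo tool [0.2245 0.5796 0.5611] len 0.8374 force [-1.2  0.3 -0.2] w 0.796
[0.01402948 0.03622617 0.03507128]
```

Call:
apply_moves(xyz=[[0.0125,0.032,0.031],[0.0125,0.032,0.031],[0.0125,0.032,0.031],[0.0125,0.032,0.031],[0.0125,0.032,0.031],[0.0125,0.032,0.031],[0.0125,0.032,0.031],[0.0125,0.032,0.031],[0.0125,0.032,0.031],[0.0125,0.032,0.031]], twist=[-1.5,0,0,0,0,0,0,0,0,0], claw=[1,1,1,1,1,1,1,1,1,1])

```text
time_s: 15.8
tcp_pos: [0.5984, 0.1249, 0.4037]
ee_rot: [[0.544, 0.161, -0.824], [0.08, -0.987, -0.14], [-0.835, 0.01, -0.55]]
wrist_force: [2.1, -0.4, 0.3]
gripper_width: 1.002
```

```bash
python3 -c "
from h import *
lean()
d=togo([.455,-.195,.15]);print(d/8)
"
```

```text
lean 33.4 az 8.4 y [ 0.161 -0.987  0.01 ] tcp [0.598 0.125 0.404] j [ 32.6   0.7 -16.9  19.3 -43.   56.1] t 15.8
x in keeper fr 0.549 -0.024 y: -0.029 -1.0
t 15.8 tcp [0.5984 0.1249 0.4037] yaw_y -80.8 x [ 0.544  0.08  -0.835]
togo tool [0.1083 0.2902 0.3023] len 0.4327 force [ 2.1 -0.4  0.3] w 1.002
[0.01353368 0.03626967 0.03778138]
```

Call:
apply_moves(xyz=[[0.012,0.032,0.033],[0.012,0.032,0.033],[0.012,0.032,0.033],[0.012,0.032,0.033],[0.012,0.032,0.033],[0.012,0.032,0.033],[0.012,0.032,0.033],[0.012,0.03,0.03],[0,0.01,0.01],[0,0,0]], twist=[0,0,0,0,0,0,0,0,0,0], claw=[1,1,1,1,1,1,1,1,1,1])

```text
time_s: 16.8
tcp_pos: [0.4654, -0.1667, 0.18]
ee_rot: [[0.544, 0.152, -0.826], [0.076, -0.988, -0.132], [-0.836, 0.009, -0.549]]
wrist_force: [0.1, 0.4, 1.0]
gripper_width: 1.003
```

```bash
python3 -c "
from h import *
lean()
d=togo([.462,-.193,.05])
d=togo([.462,-.193,.02])
p=imaging.capture('wrist');save(p,'w10.png')
print([atz(p,q['centre'],.016).round(4) for q in imaging.regions_of('board_c',p)])
"
```

```text
lean 33.3 az 8.0 y [ 0.152 -0.988  0.009] tcp [ 0.465 -0.167  0.18 ] j [ -7.4   2.6 -34.  -22.3 -22.6 124.7] t 16.8
x in keeper fr 0.548 -0.028 y: -0.038 -0.999
t 16.8 tcp [ 0.4654 -0.1667  0.18  ] yaw_y -81.3 x [ 0.544  0.076 -0.836]
togo tool [0.1048 0.0243 0.0776] len 0.1327 force [0.1 0.4 1. ] w 1.003
t 16.8 tcp [ 0.4654 -0.1667  0.18  ] yaw_y -81.3 x [ 0.544  0.076 -0.836]
togo tool [0.1299 0.0241 0.0941] len 0.1622 force [0.1 0.4 1. ] w 1.003
[array([ 0.5313, -0.1798,  0.016 ])]
```

View pics/w10.png

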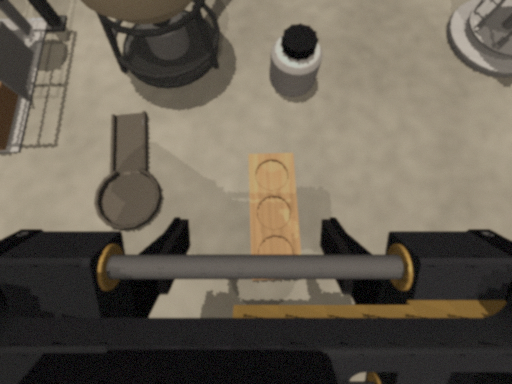

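Call:
apply_moves(xyz=[[0.02,0.012,0.02],[0.025,0.012,0.02],[0.025,0,0.02],[0.025,0,0.018],[0,0,0]], twist=[0,0,0,0,0], claw=[1,1,1,1,1])

```text
time_s: 17.4
tcp_pos: [0.4636, -0.1906, 0.0612]
ee_rot: [[0.554, 0.166, -0.816], [0.077, -0.986, -0.148], [-0.829, 0.019, -0.559]]
wrist_force: [-0.8, -0.2, 0.7]
gripper_width: 1.0
```

```bash
python3 -c "
from h import *
lean()
d=togo([.462,-.193,.02])
p=imaging.capture('wrist');save(p,'w11.png')
"
```

```text
lean 34.0 az 8.0 y [ 0.166 -0.986  0.019] tcp [ 0.464 -0.191  0.061] j [-20.2  17.  -30.4 -53.1 -19.3 167.4] t 17.4
x in keeper fr 0.559 -0.029 y: -0.024 -1.0
t 17.4 tcp [ 0.4636 -0.1906  0.0612] yaw_y -80.4 x [ 0.554  0.077 -0.829]
togo tool [0.0331 0.0014 0.0247] len 0.0413 force [-0.8 -0.2  0.7] w 1.0
```

View pics/w11.png

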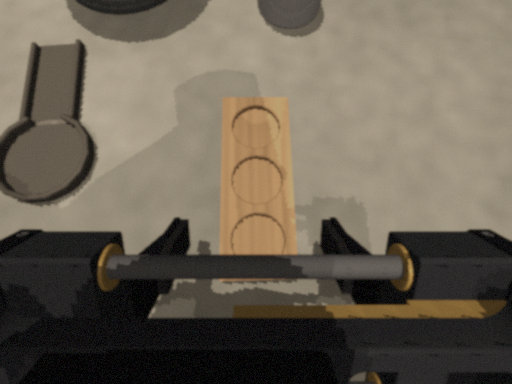

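Call:
apply_moves(xyz=[[-0.03,0,-0.01],[-0.04,0,-0.01],[-0.03,0,0],[0,0,0],[0,0,0],[0,0,0],[0,0,0],[0,0,0],[0,0,0],[0,0,0],[0,0,0],[0,0,0]], twist=[0,0,8.5,8.5,8.5,8.5,8.5,8.5,8.5,8.5,8.5,8.5], claw=[1,1,1,1,1,1,1,1,1,1,1,1])

```text
time_s: 18.65
tcp_pos: [0.4339, -0.1905, 0.1926]
ee_rot: [[0.59, -0.777, -0.221], [0.067, -0.226, 0.972], [-0.805, -0.588, -0.082]]
wrist_force: [0.3, -0.8, 0.6]
gripper_width: 0.999
```

```bash
python3 -c "
from h import *
lean()
"
```

```text
lean 36.4 az 6.5 y [-0.777 -0.226 -0.588] tcp [ 0.434 -0.191  0.193] j [-14.3  -0.4 -33.7 -29.8 -25.1  52.3] t 18.65
x in keeper fr 0.592 -0.046 y: -0.805 -0.075
```

Call:
apply_moves(xyz=[[0,0,0],[0,0,0],[0,0,0],[0,0,0],[0,0,0],[0,0,0],[0,0,0],[0,0,0],[0,0,0],[0,0,0],[0,0,0],[0,0,0]], twist=[8.3,8.3,8.3,8.3,8.3,8.3,8.3,8.3,8.3,8.3,8.3,0], claw=[1,1,1,1,1,1,1,1,1,1,1,1])

```text
time_s: 19.85
tcp_pos: [0.4399, -0.1825, 0.2284]
ee_rot: [[0.628, -0.169, 0.759], [0.061, 0.984, 0.169], [-0.776, -0.06, 0.628]]
wrist_force: [-0.1, 1.0, 0.4]
gripper_width: 0.998
```

```bash
python3 -c "
from h import *
lean()
d=togo([.462,-.193,.02])
"
```

```text
lean 39.1 az 5.5 y [-0.169  0.984 -0.06 ] tcp [ 0.44  -0.183  0.228] j [-11.9  -4.1 -33.5 -26.4 -25.1 -46.7] t 19.85
x in keeper fr 0.628 -0.059 y: 0.02 0.998
t 19.85 tcp [ 0.4399 -0.1825  0.2284] yaw_y 99.8 x [ 0.628  0.061 -0.776]
togo tool [ 0.1749 -0.0015 -0.1159] len 0.2098 force [-0.1  1.   0.4] w 0.998
```

```bash
python3 -c "
from h import *
d=togo([.445,-.196,.07])
d=togo([.4526,-.195,.023])
"
```

```text
t 19.85 tcp [ 0.4399 -0.1825  0.2284] yaw_y 99.8 x [ 0.628  0.061 -0.776]
togo tool [ 0.1252 -0.0046 -0.0979] len 0.159 force [-0.1  1.   0.4] w 0.998
t 19.85 tcp [ 0.4399 -0.1825  0.2284] yaw_y 99.8 x [ 0.628  0.061 -0.776]
togo tool [ 0.1665 -0.002  -0.1215] len 0.2061 force [-0.1  1.   0.4] w 0.998
```

Call:
apply_moves(xyz=[[0.035,-0.001,-0.028],[0.035,-0.001,-0.028],[0.03,-0.001,-0.024],[0.025,-0.001,-0.018],[0,0,0]], twist=[0,0,0,0,0], claw=[1,1,1,1,1])

```text
time_s: 20.35
tcp_pos: [0.4494, -0.1934, 0.0928]
ee_rot: [[0.64, -0.191, 0.744], [0.062, 0.978, 0.198], [-0.766, -0.081, 0.638]]
wrist_force: [-0.6, -0.6, 0.9]
gripper_width: 0.994
```

```bash
python3 -c "
from h import *
lean()
d=togo([.4526,-.195,.023])
p=imaging.capture('wrist');save(p,'w12.png')
"
```

```text
lean 40.0 az 5.5 y [-0.191  0.978 -0.081] tcp [ 0.449 -0.193  0.093] j [-26.4  12.6 -31.3 -63.  -22.4   3.8] t 20.35
x in keeper fr 0.64 -0.061 y: -0.003 0.997
t 20.35 tcp [ 0.4494 -0.1934  0.0928] yaw_y 101.1 x [ 0.64   0.062 -0.766]
togo tool [ 0.0554  0.0035 -0.0425] len 0.0699 force [-0.6 -0.6  0.9] w 0.994
```

View pics/w12.png

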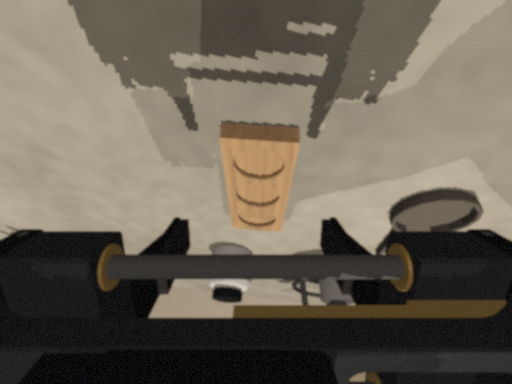

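Call:
apply_moves(xyz=[[0.02,0.001,-0.015],[0.018,0.001,-0.014],[0,0,0]], twist=[1.5,1,0], claw=[1,1,1])

```text
time_s: 20.7
tcp_pos: [0.4551, -0.1951, 0.0539]
ee_rot: [[0.649, -0.168, 0.742], [0.059, 0.983, 0.172], [-0.759, -0.068, 0.648]]
wrist_force: [-0.5, -0.6, -0.2]
gripper_width: 1.001
```

```bash
python3 -c "
from h import *
lean()
d=togo([.4526,-.195,.023])
"
```

```text
lean 40.7 az 5.2 y [-0.168  0.983 -0.068] tcp [ 0.455 -0.195  0.054] j [-31.9  18.5 -30.7 -75.5 -23.9  20. ] t 20.7
x in keeper fr 0.648 -0.065 y: 0.021 0.997
t 20.7 tcp [ 0.4551 -0.1951  0.0539] yaw_y 99.7 x [ 0.649  0.059 -0.759]
togo tool [ 0.0219  0.0026 -0.0219] len 0.031 force [-0.5 -0.6 -0.2] w 1.001
```

Call:
apply_moves(xyz=[[0.014,0.0015,-0.014],[0.006,0.001,-0.006],[0,0,0]], twist=[0.5,0,0], claw=[1,1,1])

```text
time_s: 21.0
tcp_pos: [0.4547, -0.195, 0.0329]
ee_rot: [[0.655, -0.171, 0.736], [0.058, 0.982, 0.177], [-0.754, -0.074, 0.653]]
wrist_force: [0.3, -0.3, 0.3]
gripper_width: 1.0
```

```bash
python3 -c "
from h import *
lean()
d=togo([.4526,-.195,.023])
p=imaging.capture('scene');save(p,'s12.png')
a=cv2.imread('pics/s12.png');cv2.imwrite('pics/s12z.png',cv2.resize(a[60:260,180:380],None,fx=3,fy=3))
"
```

```text
lean 41.1 az 5.0 y [-0.171  0.982 -0.074] tcp [ 0.455 -0.195  0.033] j [-35.4  21.7 -31.2 -82.6 -25.4  31. ] t 21.0
x in keeper fr 0.654 -0.067 y: 0.018 0.997
t 21.0 tcp [ 0.4547 -0.195   0.0329] yaw_y 99.9 x [ 0.655  0.058 -0.754]
togo tool [ 0.0061  0.0011 -0.008 ] len 0.0101 force [ 0.3 -0.3  0.3] w 1.0
```

View pics/s12z.png

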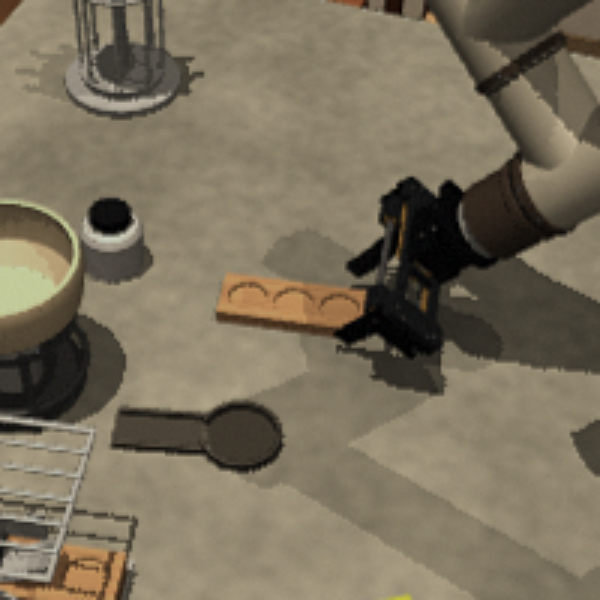

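Call:
apply_moves(xyz=[[0.006,0.001,-0.008],[0.001,0,-0.001],[0,0,0],[0,0,0],[0,0,0],[0,0,0]], twist=[1,0,0,0,0,0], claw=[1,1,0.5,0.5,0.5,0.5])

```text
time_s: 21.65
tcp_pos: [0.4559, -0.1948, 0.0309]
ee_rot: [[0.663, -0.168, 0.729], [0.056, 0.983, 0.176], [-0.746, -0.076, 0.661]]
wrist_force: [0.2, -0.5, 0.2]
gripper_width: 0.726
```

```bash
python3 -c "
from h import *
lean()
d=togo([.4526,-.195,.023])
p=imaging.capture('wrist');save(p,'w13.png')
"
```

```text
lean 41.7 az 4.8 y [-0.168  0.983 -0.076] tcp [ 0.456 -0.195  0.031] j [-36.5  22.3 -31.4 -84.9 -26.2  34.1] t 21.65
x in keeper fr 0.662 -0.071 y: 0.021 0.997
t 21.65 tcp [ 0.4559 -0.1948  0.0309] yaw_y 99.7 x [ 0.663  0.056 -0.746]
togo tool [ 0.0037  0.001  -0.0077] len 0.0086 force [ 0.2 -0.5  0.2] w 0.726
```

View pics/w13.png

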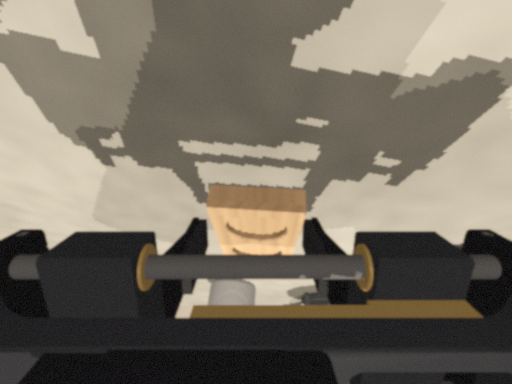

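Call:
apply_moves(xyz=[[0.006,0.0005,-0.005],[0.003,0,-0.003]], twist=[0,0], claw=[0.8,0.8])

```text
time_s: 21.9
tcp_pos: [0.4569, -0.1954, 0.0198]
ee_rot: [[0.665, -0.169, 0.727], [0.055, 0.983, 0.178], [-0.745, -0.078, 0.663]]
wrist_force: [-2.5, -1.8, 7.4]
gripper_width: 0.763
```

```bash
python3 -c "
from h import *
lean()
d=togo([.4526,-.195,.023])
"
```

```text
lean 41.9 az 4.7 y [-0.169  0.983 -0.078] tcp [ 0.457 -0.195  0.02 ] j [-38.   24.2 -31.5 -88.1 -26.9  39.1] t 21.9
x in keeper fr 0.664 -0.072 y: 0.02 0.997
t 21.9 tcp [ 0.4569 -0.1954  0.0198] yaw_y 99.8 x [ 0.665  0.055 -0.745]
togo tool [-0.0052  0.0009 -0.0009] len 0.0054 force [-2.5 -1.8  7.4] w 0.763
```

Call:
apply_moves(xyz=[[0,0,0],[0,0,0],[0,0,0],[0,0,0]], twist=[0,0,0,0], claw=[0.5,0.5,0.5,0.5])

```text
time_s: 22.3
tcp_pos: [0.4569, -0.195, 0.02]
ee_rot: [[0.666, -0.169, 0.727], [0.057, 0.983, 0.176], [-0.744, -0.076, 0.664]]
wrist_force: [-0.3, 0.2, 1.1]
gripper_width: 0.684
```

```bash
python3 -c "
from h import *
lean()
d=togo([.4526,-.195,.023])
p=imaging.capture('wrist');save(p,'w14.png')
"
```

```text
lean 41.9 az 4.9 y [-0.169  0.983 -0.076] tcp [ 0.457 -0.195  0.02 ] j [-38.   24.2 -31.5 -88.1 -27.1  39. ] t 22.3
x in keeper fr 0.665 -0.07 y: 0.02 0.997
t 22.3 tcp [ 0.4569 -0.195   0.02  ] yaw_y 99.8 x [ 0.666  0.057 -0.744]
togo tool [-0.0051  0.0005 -0.0012] len 0.0053 force [-0.3  0.2  1.1] w 0.684
```

View pics/w14.png

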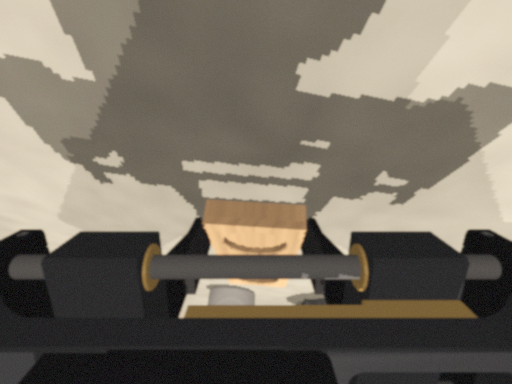

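Call:
apply_moves(xyz=[[-0.015,-0.002,0.013],[-0.03,-0.003,0.027],[-0.03,-0.003,0.027],[-0.03,-0.003,0.027],[0,0,0]], twist=[0,0,0,0,0], claw=[0.5,0.5,0.5,0.5,0.5])

```text
time_s: 22.85
tcp_pos: [0.4553, -0.196, 0.1323]
ee_rot: [[0.66, -0.17, 0.732], [0.059, 0.983, 0.175], [-0.749, -0.072, 0.658]]
wrist_force: [0.6, 1.1, -0.5]
gripper_width: 0.691
```

```bash
python3 -c "
from h import *
lean()
d=togo([.4327,.1988,.15])
p=imaging.capture('scene');save(p,'s15.png')
a=cv2.imread('pics/s15.png');cv2.imwrite('pics/s15z.png',cv2.resize(a[60:260,180:380],None,fx=3,fy=3))
"
```

```text
lean 41.5 az 5.1 y [-0.17   0.983 -0.072] tcp [ 0.455 -0.196  0.132] j [-23.7   8.3 -30.7 -55.8 -22.7  -7.7] t 22.85
x in keeper fr 0.659 -0.067 y: 0.019 0.997
t 22.85 tcp [ 0.4553 -0.196   0.1323] yaw_y 99.8 x [ 0.66   0.059 -0.749]
togo tool [-0.0048  0.3906  0.0643] len 0.3959 force [ 0.6  1.1 -0.5] w 0.691
```

View pics/s15z.png

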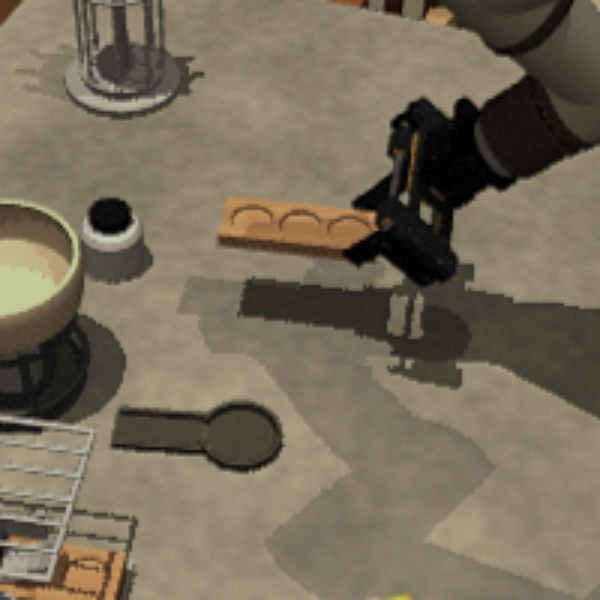

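Call:
apply_moves(xyz=[[0.001,0.02,0.0],[0.001,0.04,0.002],[0.001,0.04,0.002],[0.001,0.04,0.002],[0.001,0.04,0.002],[0.001,0.04,0.002],[0.001,0.04,0.002],[0.001,0.04,0.002]], twist=[0,0,0,0,0,0,0,0], claw=[0.5,0.5,0.5,0.5,0.5,0.5,0.5,0.5])

```text
time_s: 23.7
tcp_pos: [0.4065, 0.0717, 0.079]
ee_rot: [[0.665, -0.191, 0.722], [0.098, 0.981, 0.169], [-0.74, -0.041, 0.671]]
wrist_force: [-1.4, 0.9, -1.7]
gripper_width: 0.683
```

```bash
python3 -c "
from h import *
lean()
d=togo([.413,.195,.11])
"
```

```text
lean 42.3 az 8.4 y [-0.191  0.981 -0.041] tcp [0.407 0.072 0.079] j [  -7.     7.3  -46.4 -115.3  -11.4   40.8] t 23.7
x in keeper fr 0.672 -0.029 y: -0.002 0.999
t 23.7 tcp [0.4065 0.0717 0.079 ] yaw_y 101.0 x [ 0.665  0.098 -0.74 ]
togo tool [-0.0065  0.1184  0.0463] len 0.1273 force [-1.4  0.9 -1.7] w 0.683
```

```bash
cat > fk.py <<'E'
import numpy as np
from scipy.spatial.transform import Rotation as Ro
from scipy.optimize import least_squares
S=[([82.194,22.091,.377,-.029,-68.411,-14.814],[.24,.576,.235],[[-.001,-.385,-.923],[-.002,-.923,.385],[-1,.002,0]]),
([-3.2,33.9,-7.5,-.4,-46.4,33.9],[.6322,-.1937,.0576],[[.039,-.862,-.506],[.003,-.506,.862],[-.999,-.035,-.017]]),
([-10.4,22.5,-14.9,-.8,-50.8,41.4],[.5214,-.2547,.1326],[[.033,-.861,-.508],[.005,-.508,.861],[-.999,-.031,-.013]]),
([14.1,32.4,32.1,1.5,-85.6,85.2],[.7638,.0191,.3482],[[.076,.162,-.984],[-.008,-.987,-.163],[-.997,.02,-.074]]),
([14.2,61,80.6,2.4,-104.4,86.1],[.9296,.0588,.291],[[.097,.165,-.981],[-.017,-.986,-.168],[-.995,.033,-.093]]),
([26.6,48.9,80.7,8.9,-102.4,76.4],[.8657,.2069,.5017],[[.359,.156,-.92],[.01,-.986,-.164],[-.933,.05,-.356]]),
([48.9,41.7,80.7,21.1,-101.5,59.1],[.7099,.4298,.6476],[[.542,.151,-.827],[.085,-.989,-.125],[-.836,-.002,-.548]]),
([32.6,.7,-16.9,19.3,-43,56.1],[.5984,.1249,.4037],[[.544,.161,-.824],[.08,-.987,-.14],[-.835,.01,-.55]]),
([-7.4,2.6,-34,-22.3,-22.6,124.7],[.4654,-.1667,.18],[[.544,.152,-.826],[.076,-.988,-.132],[-.836,.009,-.549]]),
([-38,24.2,-31.5,-88.1,-27.1,39],[.4569,-.195,.02],[[.666,-.169,.727],[.057,.983,.176],[-.744,-.076,.664]]),
([-7,7.3,-46.4,-115.3,-11.4,40.8],[.4065,.0717,.079],[[.665,-.191,.722],[.098,.981,.169],[-.74,-.041,.671]])]
sg=None
def fk(j,q,sg):
    j=np.radians(np.array(j)); y=lambda a:Ro.from_euler('y',a).as_matrix(); x=lambda a:Ro.from_euler('x',a).as_matrix(); z=lambda a:Ro.from_euler('z',a).as_matrix()
    R=z(j[0]); p=R@np.array([q[0],q[1],q[2]])
    R=R@y(j[1]+q[8]); p=p+R@np.array([0,0,q[3]])
    R=R@y(-j[2]+q[9]); p=p+R@np.array([q[4],q[12],q[5]])
    R=R@x(sg[0]*j[3]+q[10]); R=R@y(-j[4]); p=p+R@np.array([q[6],0,0])
    R=R@x(sg[1]*j[5]+q[11]); p=p+R@np.array([q[7],0,0]); return p,R
def fit():
    best=None
    for s0 in (1,-1):
      for s1 in (1,-1):
        for o in (0,np.pi/2,np.pi,-np.pi/2):
          f=lambda q:np.concatenate([np.r_[fk(j,q,(s0,s1))[0]-p, .3*(fk(j,q,(s0,s1))[1]-np.array(R)).ravel()] for j,p,R in S]+[[1e-3*q[7]]])
          q0=np.array([0,-.1,.4,.4,.4,0,.2,0,0,0,0,o,0.])
          r=least_squares(f,q0)
          if best is None or r.cost<best[0]: best=(r.cost,r.x,(s0,s1),r.fun)
    return best
if __name__=='__main__':
    b=fit();print(b[0],b[1].round(4),b[2],np.abs(b[3]).max()); np.save('fk.npy',np.r_[b[1],b[2]])
E
python3 fk.py
```

```text
0.038603474529186096 [-1.88500e-01 -3.92336e+01  1.79300e-01  6.37800e-01  5.27300e-01
 -1.30000e-03  3.40600e-01  1.00000e-04  6.02000e-02 -5.52000e-02
 -5.61000e-02 -1.54700e+00  3.91241e+01] (-1, -1) 0.1740468691066207
```

```bash
python3 - <<'E'
s=open('fk.py').read()
s=s.replace("R=R@x(sg[0]*j[3]+q[10]); R=R@y(-j[4]); p=p+R@np.array([q[6],0,0])","R=R@x(sg[0]*j[3]+q[10]); p=p+R@np.array([0,q[13],q[14]]); R=R@y(-j[4]); p=p+R@np.array([q[6],q[15],q[16]])")
s=s.replace("0,0,0,0,o,0.]","0,0,0,0,o,0.,-.1,0,0,0]").replace("[1e-3*q[7]]","1e-3*q")
open('fk.py','w').write(s)
E
python3 fk.py
```

```text
3.4072609229361902e-06 [ 1.0000e-03 -0.0000e+00  1.6030e-01  5.6520e-01  4.2120e-01 -3.0000e-04
  1.4650e-01  1.4650e-01 -1.3000e-03  1.4000e-03 -0.0000e+00 -1.5707e+00
 -0.0000e+00 -7.9900e-02  3.0000e-04 -7.9900e-02 -2.0000e-04] (-1, -1) 0.0015706554830455495
```

```bash
cat > ik.py <<'E'
from fk import *
Q=np.load('fk.npy');q=Q[:-2];sg=Q[-2:]
lo=np.array([-179.83,-69.29,-61.27,-181.25,-171.15,-177.46]);hi=np.array([179.83,118.12,80.66,117.63,-9.14,177.46])
def ik(p,R,j0):
    f=lambda j:np.r_[(fk(j,q,sg)[0]-p),.2*(fk(j,q,sg)[1]-R).ravel(),1e-5*(j-j0)]
    j0=np.clip(j0,lo+.01,hi-.01)
    r=least_squares(f,j0,bounds=(lo,hi),xtol=1e-12); P,RR=fk(r.x,q,sg)
    return r.x,np.linalg.norm(P-p),np.degrees(np.linalg.norm(Ro.from_matrix(RR.T@R).as_rotvec()))
def path(j,R,pts,n=6):
    p0=fk(j,q,sg)[0]
    for t in pts:
        t=np.array(t)
        for k in range(1,n+1):
            P=p0+(t-p0)*k/n; j,e,a=ik(P,R,j)
        print(t,np.round(j,1),'err',round(e*1000,1),'mm',round(a,1),'deg'); p0=t
    return j
E
python3 - <<'E'
from h import *
from ik import *
s,p,R=st(); j=np.array(s['joints']); 
print('fk check',fk(j,q,sg)[0]-p)
print('A direct');path(j,R,[[.413,.195,.11],[.4327,.1988,.06],[.5656,.2247,.056]])
print('B up');path(j,R,[[.40,.07,.2],[.413,.195,.2],[.413,.195,.11],[.4327,.1988,.06],[.5656,.2247,.056]])
E
```

```text
fk check [-1.00296530e-04 -2.47827921e-05 -8.81075895e-05]
A direct
[0.413 0.195 0.11 ] [   2.8    7.3  -56.2 -166.3  -16.1   84.5] err 0.0 mm 0.0 deg
[0.4327 0.1988 0.06  ] [   2.7   19.2  -59.8 -172.6  -31.4   91.4] err 0.0 mm 0.0 deg
[0.5656 0.2247 0.056 ] [   5.6   25.8  -42.4 -174.5  -20.5   90.5] err 0.0 mm 0.0 deg
B up
[0.4  0.07 0.2 ] [  -2.2   -5.9  -45.2 -104.9   -9.1   24.9] err 38.6 mm 11.3 deg
[0.413 0.195 0.2  ] [   5.6   -3.8  -56.7 -181.2   -9.1   96.8] err 13.9 mm 4.5 deg
[0.413 0.195 0.11 ] [   2.8    7.3  -56.2 -166.3  -16.1   84.5] err 0.0 mm 0.0 deg
[0.4327 0.1988 0.06  ] [   2.7   19.2  -59.8 -172.6  -31.4   91.4] err 0.0 mm 0.0 deg
[0.5656 0.2247 0.056 ] [   5.6   25.8  -42.4 -174.5  -20.5   90.5] err 0.0 mm 0.0 deg
```

```bash
python3 - <<'E'
from h import *
from ik import *
s,p,R=st(); j=np.array(s['joints'])
for z in (.075,.09):
  path(j,R,[[.41+.02*k/6,.0717+.125*k/6,z] for k in range(1,7)]+[[.4327,.197,.06],[.5656,.2247,.056]],3)
d=togo([.43,.197,.075]);print(d/5)
E
```

```text
[0.41333333 0.09253333 0.075     ] [  -9.8    9.7  -49.4 -128.7  -15.6   57. ] err 0.0 mm 0.0 deg
[0.41666667 0.11336667 0.075     ] [  -9.4   11.   -52.  -138.6  -18.2   67. ] err 0.0 mm 0.0 deg
[0.42   0.1342 0.075 ] [  -7.9   12.3  -54.5 -147.9  -20.9   75.4] err 0.0 mm 0.0 deg
[0.42333333 0.15503333 0.075     ] [  -5.2   13.6  -56.5 -156.4  -23.3   81.8] err 0.0 mm 0.0 deg
[0.42666667 0.17586667 0.075     ] [  -1.7   14.7  -57.9 -164.   -25.3   86.5] err 0.0 mm 0.0 deg
[0.43   0.1967 0.075 ] [   2.4   15.8  -58.7 -171.   -26.9   90. ] err 0.0 mm 0.0 deg
[0.4327 0.197  0.06  ] [   2.3   19.2  -59.8 -172.1  -31.3   91.3] err 0.0 mm 0.0 deg
[0.5656 0.2247 0.056 ] [   5.6   25.8  -42.4 -174.5  -20.5   90.5] err 0.0 mm 0.0 deg
[0.41333333 0.09253333 0.09      ] [  -3.6    6.5  -45.8 -119.3   -9.1   42. ] err 1.9 mm 0.6 deg
[0.41666667 0.11336667 0.09      ] [  -2.6    7.1  -46.4 -126.5   -9.1   48.5] err 0.6 mm 0.2 deg
[0.42   0.1342 0.09  ] [  -3.7    8.4  -49.3 -138.6  -12.3   61.8] err 0.0 mm 0.0 deg
[0.42333333 0.15503333 0.09      ] [  -3.4    9.9  -52.9 -150.8  -16.4   74.2] err 0.0 mm 0.0 deg
[0.42666667 0.17586667 0.09      ] [  -1.    11.3  -55.4 -160.9  -19.6   82.4] err 0.0 mm 0.0 deg
[0.43   0.1967 0.09  ] [   2.6   12.6  -57.  -169.5  -22.1   88.1] err 0.0 mm 0.0 deg
[0.4327 0.197  0.06  ] [   2.3   19.2  -59.8 -172.1  -31.3   91.3] err 0.0 mm 0.0 deg
[0.5656 0.2247 0.056 ] [   5.6   25.8  -42.4 -174.5  -20.5   90.5] err 0.0 mm 0.0 deg
t 23.7 tcp [0.4065 0.0717 0.079 ] yaw_y 101.0 x [ 0.665  0.098 -0.74 ]
togo tool [0.0309 0.1185 0.0354] len 0.1275 force [-1.4  0.9 -1.7] w 0.683
[0.00618659 0.02370946 0.00707797]
```

Call:
apply_moves(xyz=[[0.004,0.02,0.006],[0.004,0.02,0.006],[0.004,0.02,0.006]], twist=[0,0,0], claw=[0.5,0.5,0.5])

```text
time_s: 24.0
tcp_pos: [0.4144, 0.1345, 0.0758]
ee_rot: [[0.657, -0.185, 0.731], [0.091, 0.982, 0.167], [-0.748, -0.043, 0.662]]
wrist_force: [-0.7, 1.4, -1.1]
gripper_width: 0.685
```

```bash
python3 -c "
from h import *
lean()
d=togo([.43,.197,.075])
p=imaging.capture('scene');save(p,'s16.png')
a=cv2.imread('pics/s16.png');cv2.imwrite('pics/s16z.png',cv2.resize(a[150:350,110:360],None,fx=3,fy=3))
"
```

```text
lean 41.5 az 7.9 y [-0.185  0.982 -0.043] tcp [0.414 0.134 0.076] j [  -7.3   11.4  -54.4 -147.8  -19.1   74.5] t 24.0
x in keeper fr 0.662 -0.035 y: 0.004 0.999
t 24.0 tcp [0.4144 0.1345 0.0758] yaw_y 100.7 x [ 0.657  0.091 -0.748]
togo tool [0.0166 0.0585 0.0213] len 0.0645 force [-0.7  1.4 -1.1] w 0.685
```

View pics/s16z.png

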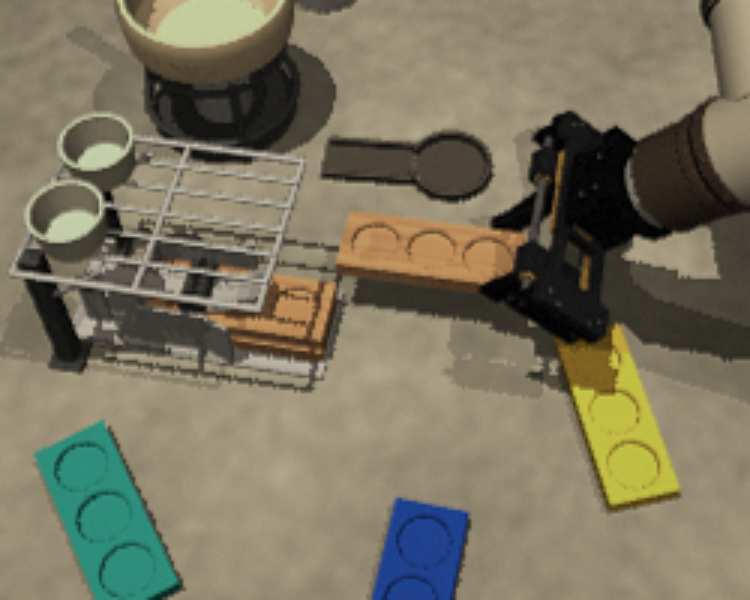

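Call:
apply_moves(xyz=[[0.005,0.02,0.007],[0.005,0.02,0.007],[0.005,0.018,0.006],[0,0,0]], twist=[0,0,0,0], claw=[0.5,0.5,0.5,0.5])

```text
time_s: 24.45
tcp_pos: [0.426, 0.1953, 0.0677]
ee_rot: [[0.641, -0.176, 0.747], [0.082, 0.983, 0.162], [-0.763, -0.042, 0.645]]
wrist_force: [-0.3, -0.1, -1.2]
gripper_width: 0.682
```

```bash
cat >> h.py <<'E'
O=np.array([.629,.237,0]);KA=np.radians(11.0);K=np.array([[np.cos(KA),-np.sin(KA),0],[np.sin(KA),np.cos(KA),0],[0,0,1]])
def kp():
    s,p,R=st(); print('tcp in keeper mm',((K.T@(p-O))*1000).round(1)); 
E
python3 -c "
from h import *
lean();kp()
d=togo([.43,.197,.06])
for n in ('scene','top'):
  p=imaging.capture(n);save(p,n+'17.png')
  for m in imaging.regions_of('board_c',p)[:3]: print(n,round(m['p'],2),m['centre'])
a=cv2.imread('pics/scene17.png');cv2.imwrite('pics/s17z.png',cv2.resize(a[180:310,110:310],None,fx=4,fy=4,interpolation=cv2.INTER_CUBIC))
a=cv2.imread('pics/top17.png');cv2.imwrite('pics/t17z.png',cv2.resize(a[85:235,115:265],None,fx=4,fy=4,interpolation=cv2.INTER_CUBIC))
"
```

```text
lean 40.2 az 7.3 y [-0.176  0.983 -0.042] tcp [0.426 0.195 0.068] j [   2.9   16.1  -59.  -173.4  -25.4   91.1] t 24.45
x in keeper fr 0.645 -0.04 y: 0.013 0.999
tcp in keeper mm [-207.3   -2.2   67.7]
t 24.45 tcp [0.426  0.1953 0.0677] yaw_y 100.2 x [ 0.641  0.082 -0.763]
togo tool [ 0.0086  0.0013 -0.0016] len 0.0088 force [-0.3 -0.1 -1.2] w 0.682
scene 0.79 [234.1, 252.1]
top 0.91 [185.9, 216.3]
top 0.49 [175.4, 150.1]
```

View pics/s17z.png

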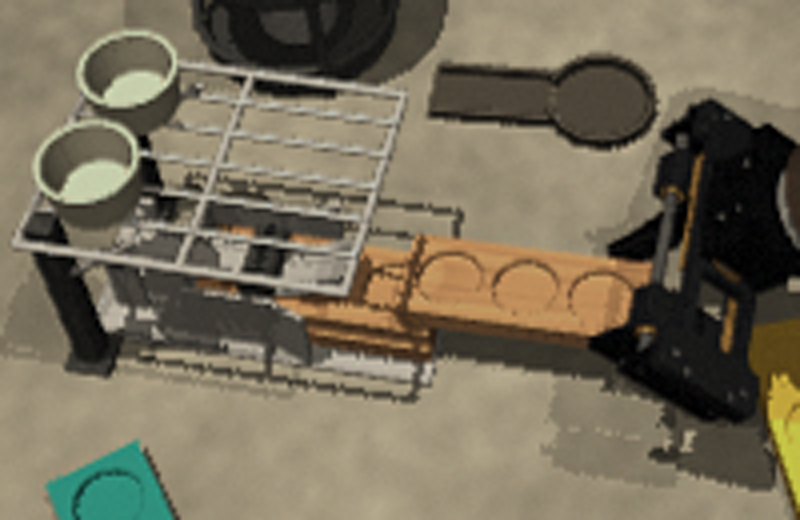

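View pics/t17z.png

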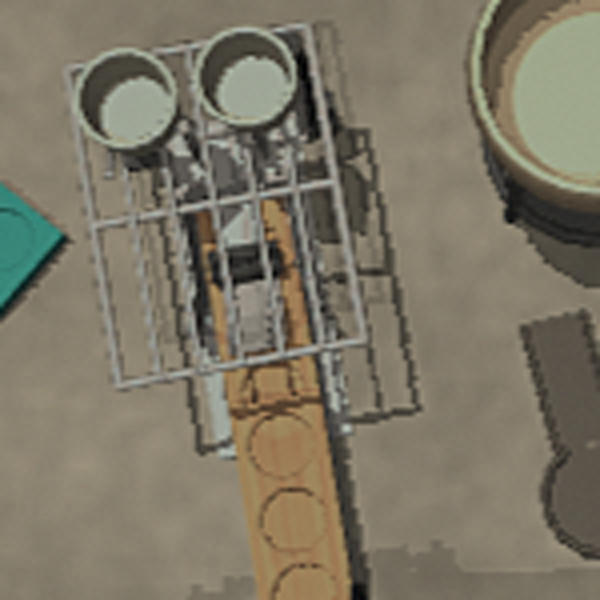

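```bash
cat >> h.py <<'E'
def tri(p1,u1,p2,u2):
    o1,d1=ray(p1,u1);o2,d2=ray(p2,u2); A=np.c_[d1,-d2]; s=np.linalg.lstsq(A,o2-o1,rcond=None)[0]; a=o1+d1*s[0];b=o2+d2*s[1]; return (a+b)/2,np.linalg.norm(a-b)
E
python3 -c "
from h import *
s=imaging.capture('scene');t=imaging.capture('top')
f=lambda X:((K.T@(X-O))*1000).round(1)
for us,ut in [((425,237),(325,403)),((408,300),(230,413))]:
  X,e=tri(s,(110+us[0]/4-.5,180+us[1]/4-.5),t,(115+ut[0]/4-.5,85+ut[1]/4-.5)); print(f(X),e)
# near: board edges further back (sides), top view assume z=.06
for c in [(232,413),(325,403),(258,600),(348,590)]: print(f(atz(t,(115+c[0]/4-.5,85+c[1]/4-.5),.062)))
# pile front
"
```

```text
[-67.3 -35.4  48.9] 0.0019526131140872132
[-68.3  24.4  65.8] 0.004148461671533321
[-65.9  23.9  62. ]
[-70.4 -36.7  62. ]
[-188.7   27.3   62. ]
[-192.9  -30.7   62. ]
```

Call:
apply_moves(xyz=[[0.012,0.003,0.01],[0.011,0.002,0.01],[0,0,0]], twist=[-1,-0.5,0], claw=[0.5,0.5,0.5])

```text
time_s: 25.05
tcp_pos: [0.46, 0.2038, 0.0659]
ee_rot: [[0.648, -0.193, 0.737], [0.08, 0.979, 0.186], [-0.758, -0.061, 0.65]]
wrist_force: [0.7, 0.5, -1.2]
gripper_width: 0.688
```

```bash
python3 -c "
from h import *
lean();kp()
print(r.sense()['wrist_force'])
for n in ('scene','top'):
  p=imaging.capture(n);save(p,n+'18.png')
a=cv2.imread('pics/scene18.png');cv2.imwrite('pics/s18z.png',cv2.resize(a[180:310,110:310],None,fx=4,fy=4,interpolation=cv2.INTER_CUBIC))
a=cv2.imread('pics/top18.png');cv2.imwrite('pics/t18z.png',cv2.resize(a[85:235,115:265],None,fx=4,fy=4,interpolation=cv2.INTER_CUBIC))
"
```

```text
lean 40.8 az 7.0 y [-0.193  0.979 -0.061] tcp [0.46  0.204 0.066] j [   4.3   18.5  -55.6 -175.8  -24.9   93.7] t 25.05
x in keeper fr 0.651 -0.044 y: -0.004 0.998
tcp in keeper mm [-172.2   -0.4   65.9]
[ 0.68440061  0.53349216 -1.24784184]
```

View pics/s18z.png

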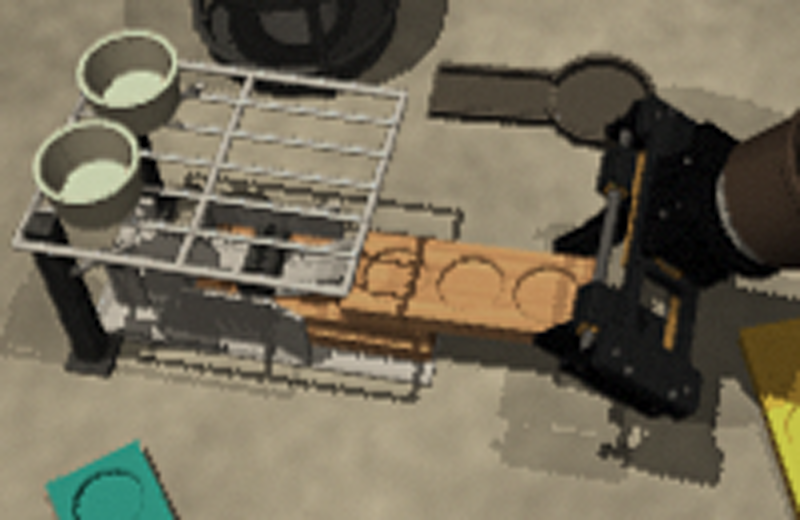

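View pics/t18z.png

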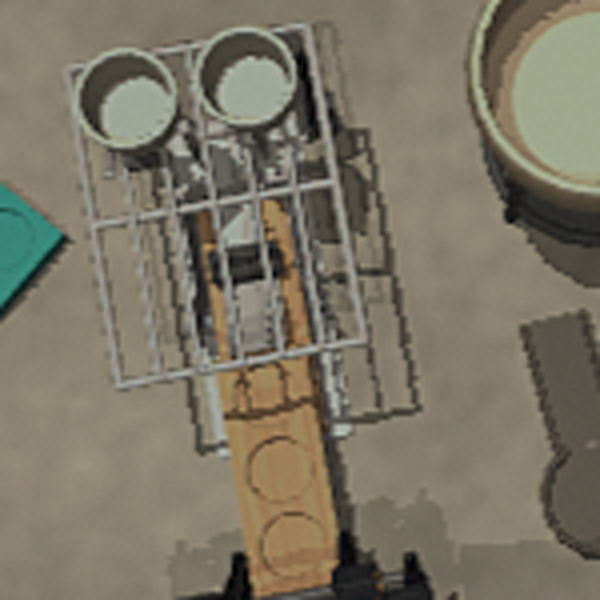

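```bash
python3 -c "
from h import *
t=imaging.capture('top');s=imaging.capture('scene')
f=lambda X:((K.T@(X-O))*1000).round(1)
g=lambda c,z:f(atz(t,(115+c[0]/4-.5,85+c[1]/4-.5),z))
print([g(c,.06) for c in [(281,445),(293,518),(305,595)]])
print([g(c,.06) for c in [(265,390),(281,470),(293,545)]])
sd=[g(c,.06) for c in [(235,480),(322,465),(250,580),(338,560),(214,365),(310,350)]]
print(sd)
# expected corners with tcp model
tc=np.array([-172,-.4,66.])
for z in (44,50,60):
  print(z,'lead px zoom',[((proj(t,(O+K@np.array([-28,y,z])/1000))[0]-[115,85]+.5)*4).round(0).tolist() for y in (-30,30)],[((proj(s,(O+K@np.array([-28,y,z])/1000))[0]-[110,180]+.5)*4).round(0).tolist() for y in (-30,30)])
"
```

```text
[array([-92.1,  -3.7,  60. ]), array([-140.4,   -3.4,   60. ]), array([-190.9,   -2.7,   60. ])]
[array([-54.5,   0.6,  60. ]), array([-108.2,   -1. ,   60. ]), array([-157.7,   -0.5,   60. ])]
[array([-109.2,   29.4,   60. ]), array([-109.8,  -27.7,   60. ]), array([-174.9,   30.5,   60. ]), array([-172.6,  -27.5,   60. ]), array([-32.1,  30.6,  60. ]), array([-33.8, -32.8,  60. ])]
44 lead px zoom [[307.0, 346.0], [218.0, 363.0]] [[368.0, 240.0], [345.0, 316.0]]
50 lead px zoom [[306.0, 345.0], [217.0, 361.0]] [[367.0, 234.0], [344.0, 311.0]]
60 lead px zoom [[304.0, 342.0], [214.0, 359.0]] [[366.0, 226.0], [342.0, 302.0]]
```

```bash
python3 -c "
from h import *
a=cv2.imread('pics/scene18.png');cv2.imwrite('pics/s18y.png',cv2.resize(a[225:280,165:265],None,fx=8,fy=8,interpolation=cv2.INTER_CUBIC))
p=imaging.capture('wrist');save(p,'w18.png')
s=imaging.capture('scene')
for x,z in [(-28,40),(-28,56),(-108,40),(-108,56),(-80,36),(-80,20)]:
  print(x,z,[((proj(s,(O+K@np.array([x,30,z])/1000))[0]-[165,225]+.5)*8).round(0).tolist()])
"
```

```text
-28 40 [[250.0, 278.0]]
-28 56 [[245.0, 251.0]]
-108 40 [[491.0, 315.0]]
-108 56 [[489.0, 289.0]]
-80 36 [[407.0, 308.0]]
-80 20 [[411.0, 333.0]]
```

View pics/s18y.png

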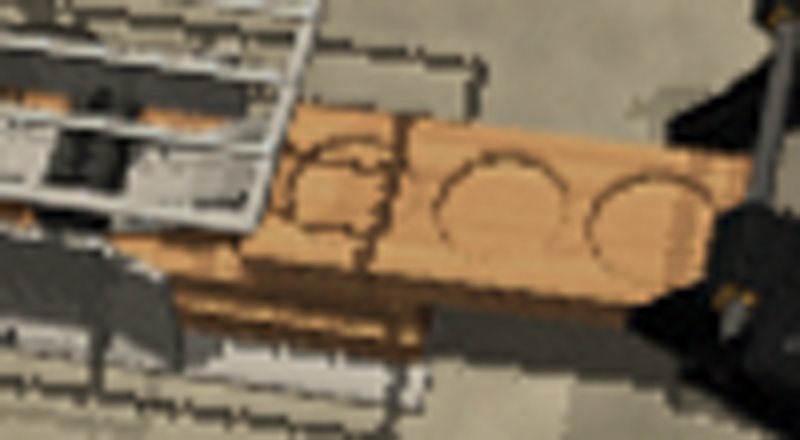

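View pics/w18.png

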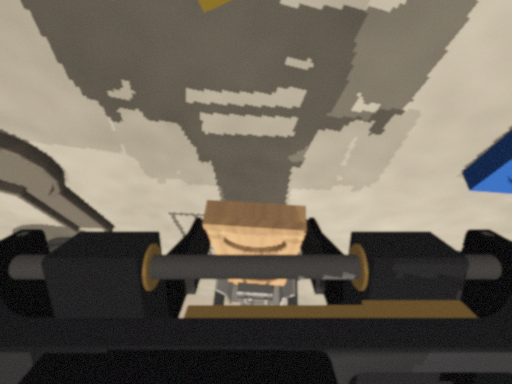

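Call:
apply_moves(xyz=[[0.009,0,0.01],[0.009,0,0.01],[0.009,0,0.01]], twist=[0,0,0], claw=[0.5,0.5,0.5])

```text
time_s: 25.65
tcp_pos: [0.4917, 0.2114, 0.0611]
ee_rot: [[0.635, -0.197, 0.747], [0.08, 0.979, 0.19], [-0.768, -0.061, 0.637]]
wrist_force: [-3.1, -1.1, 0.0]
gripper_width: 0.687
```

```bash
python3 -c "
from h import *
lean();kp()
s=r.sense();print(s['wrist_force'],s['gripper_width'])
for n in ('scene',):
  p=imaging.capture(n);save(p,n+'19.png')
a=cv2.imread('pics/scene19.png');cv2.imwrite('pics/s19y.png',cv2.resize(a[205:290,145:265],None,fx=6.5,fy=6.5,interpolation=cv2.INTER_CUBIC))
"
```

```text
lean 39.8 az 7.2 y [-0.197  0.979 -0.061] tcp [0.492 0.211 0.061] j [   5.2   20.6  -51.2 -176.6  -21.6   93.8] t 25.65
x in keeper fr 0.639 -0.042 y: -0.008 0.998
tcp in keeper mm [-139.7    1.    61.1]
[-3.12595364 -1.08268461  0.04491114] 0.6870353234339226
```

View pics/s19y.png

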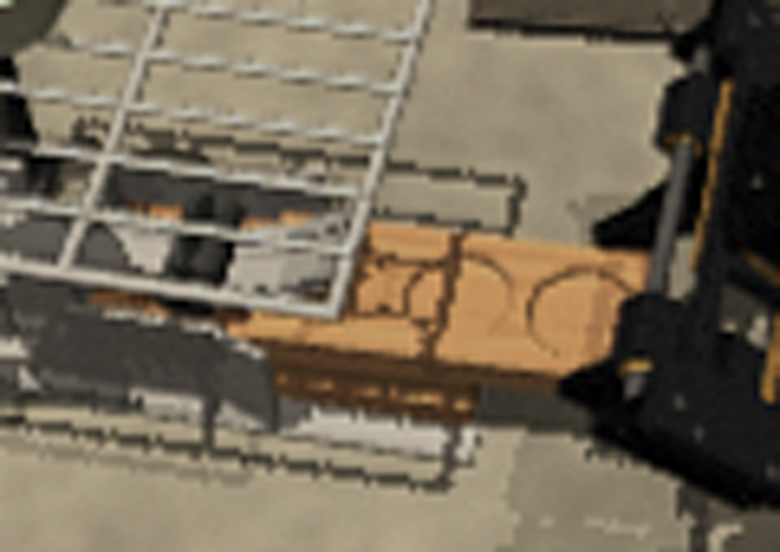

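Call:
apply_moves(xyz=[[0.008,0,0.01],[0.008,0,0.01],[0.008,0,0.01]], twist=[0,0,0], claw=[0.5,0.5,0.5])

```text
time_s: 26.0
tcp_pos: [0.5288, 0.2198, 0.0589]
ee_rot: [[0.629, -0.2, 0.751], [0.08, 0.978, 0.193], [-0.773, -0.061, 0.631]]
wrist_force: [-4.1, -3.2, 0.7]
gripper_width: 0.688
```

```bash
python3 -c "
from h import *
lean();kp()
s=r.sense();print(s['wrist_force'],s['gripper_width'])
for n in ('scene','top'):
  p=imaging.capture(n);save(p,n+'20.png')
a=cv2.imread('pics/scene20.png');cv2.imwrite('pics/s20y.png',cv2.resize(a[205:290,145:265],None,fx=6.5,fy=6.5,interpolation=cv2.INTER_CUBIC))
a=cv2.imread('pics/top20.png');cv2.imwrite('pics/t20z.png',cv2.resize(a[85:235,115:265],None,fx=4,fy=4,interpolation=cv2.INTER_CUBIC))
"
```

```text
lean 39.3 az 7.3 y [-0.2    0.978 -0.061] tcp [0.529 0.22  0.059] j [   5.9   22.8  -46.1 -177.3  -18.3   94. ] t 26.0
x in keeper fr 0.633 -0.04 y: -0.012 0.998
tcp in keeper mm [-101.6    2.2   58.9]
[-4.10817374 -3.23382001  0.67096635] 0.6875671843834209
```

View pics/s20y.png

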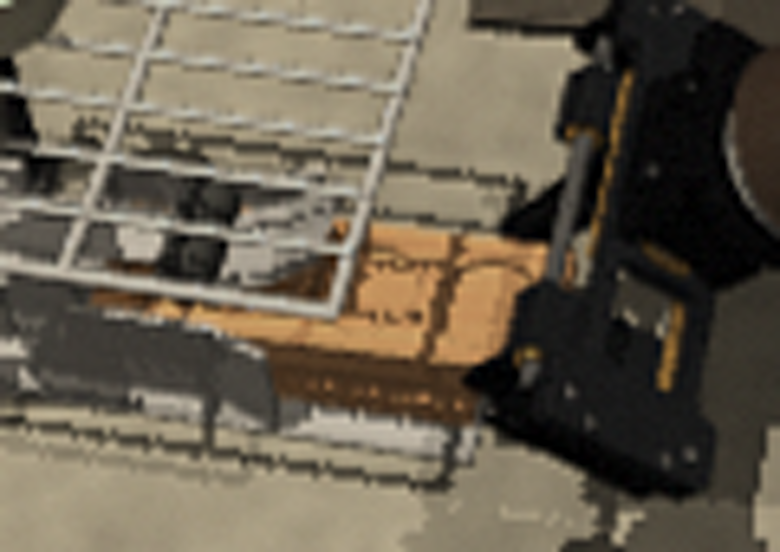

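View pics/t20z.png

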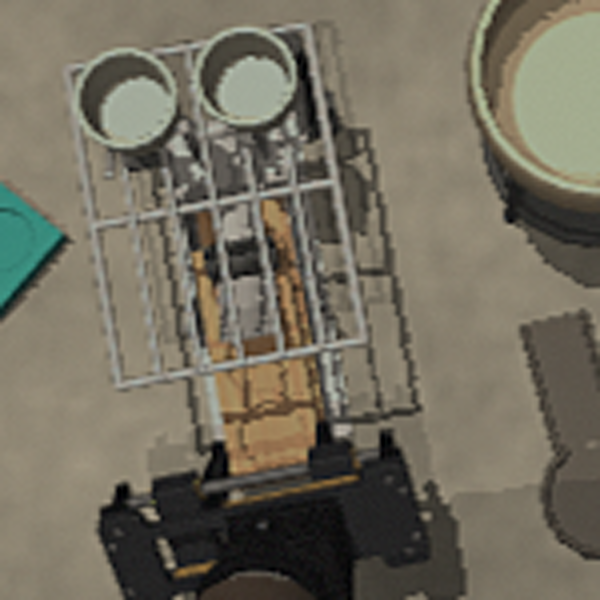

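Call:
apply_moves(xyz=[[0.007,-0.001,0.009],[0.007,-0.001,0.009]], twist=[0.5,0.3], claw=[0.5,0.5])

```text
time_s: 26.3
tcp_pos: [0.5528, 0.2229, 0.0601]
ee_rot: [[0.63, -0.191, 0.752], [0.081, 0.98, 0.181], [-0.772, -0.053, 0.633]]
wrist_force: [-2.9, -1.2, -0.4]
gripper_width: 0.687
```

```bash
python3 -c "
from h import *
lean();kp()
s=r.sense();print(s['wrist_force'],s['gripper_width'])
"
```

```text
lean 39.5 az 7.3 y [-0.191  0.98  -0.053] tcp [0.553 0.223 0.06 ] j [   6.    23.9  -42.9 -177.   -16.3   92.9] t 26.3
x in keeper fr 0.634 -0.04 y: -0.002 0.999
tcp in keeper mm [-77.5   0.7  60.1]
[-2.90776894 -1.15018593 -0.38424641] 0.6868590800258958
```

Call:
apply_moves(xyz=[[0.006,0,0.005],[0.006,0,0.005]], twist=[0,0], claw=[0.5,0.5])

```text
time_s: 26.5
tcp_pos: [0.5651, 0.2256, 0.0555]
ee_rot: [[0.625, -0.194, 0.756], [0.081, 0.98, 0.184], [-0.776, -0.054, 0.628]]
wrist_force: [-28.4, -11.6, 23.7]
gripper_width: 0.685
```

```bash
python3 -c "
from h import *
lean();kp()
s=r.sense();print(s['wrist_force'],s['gripper_width'])
"
```

```text
lean 39.1 az 7.4 y [-0.194  0.98  -0.054] tcp [0.565 0.226 0.055] j [   6.2   25.1  -41.2 -177.1  -15.4   93.1] t 26.5
x in keeper fr 0.629 -0.039 y: -0.005 0.999
tcp in keeper mm [-64.9   1.   55.5]
[-28.38573293 -11.64231399  23.69701056] 0.6853375015292626
```

```bash
python3 -c "
from h import *
for n in ('scene','top'):
  p=imaging.capture(n);save(p,n+'21.png')
a=cv2.imread('pics/scene21.png');cv2.imwrite('pics/s21y.png',cv2.resize(a[205:290,145:265],None,fx=6.5,fy=6.5,interpolation=cv2.INTER_CUBIC))
"
```

```text
(no output)
```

View pics/s21y.png

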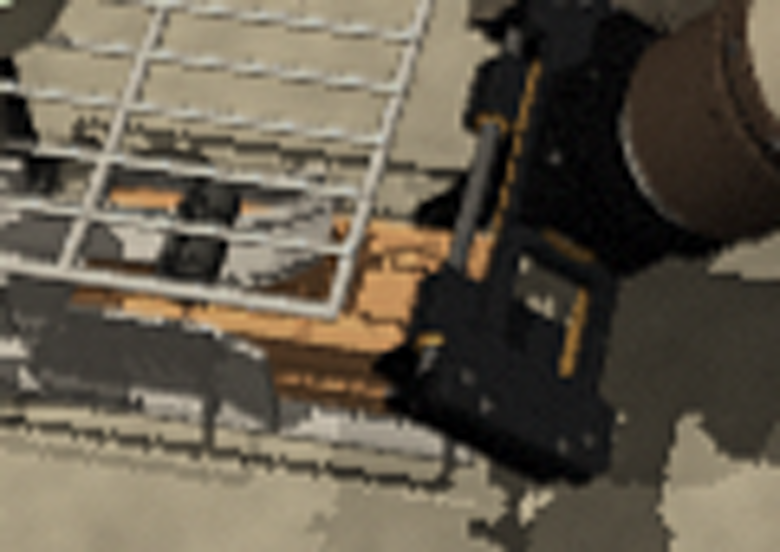

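Call:
apply_moves(xyz=[[-0.0015,0,0.001],[0,0,0],[0,0,0],[0,0,0]], twist=[0,0,0,0], claw=[0.5,0.85,0.9,0.9])

```text
time_s: 27.0
tcp_pos: [0.5699, 0.2259, 0.0596]
ee_rot: [[0.633, -0.19, 0.751], [0.081, 0.98, 0.179], [-0.77, -0.053, 0.636]]
wrist_force: [-0.5, -1.1, 0.5]
gripper_width: 0.859
```

```bash
python3 -c "
from h import *
lean();kp()
s=r.sense();print(s['wrist_force'],s['gripper_width'])
"
```

```text
lean 39.6 az 7.3 y [-0.19   0.98  -0.053] tcp [0.57  0.226 0.06 ] j [   6.2   25.   -40.8 -177.3  -15.4   93. ] t 27.0
x in keeper fr 0.637 -0.04 y: -0.001 0.999
tcp in keeper mm [-60.1   0.4  59.6]
[-0.47982543 -1.12152963  0.45793763] 0.8586322736358308
```

Call:
apply_moves(xyz=[[-0.008,0,-0.008],[-0.014,0,-0.014],[-0.014,0,-0.014],[-0.014,0,-0.014],[0,0,0]], twist=[0,0,0,0,0], claw=[0.95,0.95,0.95,0.95,0.95])

```text
time_s: 27.5
tcp_pos: [0.4989, 0.2123, 0.0682]
ee_rot: [[0.638, -0.189, 0.747], [0.082, 0.981, 0.178], [-0.766, -0.053, 0.641]]
wrist_force: [0.2, -0.1, 0.1]
gripper_width: 0.947
```

```bash
python3 -c "
from h import *
lean();kp()
for n in ('scene','top','wrist'):
  p=imaging.capture(n);save(p,n+'22.png')
a=cv2.imread('pics/scene22.png');cv2.imwrite('pics/s22y.png',cv2.resize(a[205:290,115:245],None,fx=6,fy=6,interpolation=cv2.INTER_CUBIC))
a=cv2.imread('pics/top22.png');cv2.imwrite('pics/t22z.png',cv2.resize(a[85:235,115:265],None,fx=4,fy=4,interpolation=cv2.INTER_CUBIC))
"
```

```text
lean 40.0 az 7.3 y [-0.189  0.981 -0.053] tcp [0.499 0.212 0.068] j [   5.2   19.9  -49.8 -176.   -19.7   92.5] t 27.5
x in keeper fr 0.641 -0.04 y: 0.0 0.999
tcp in keeper mm [-132.4    0.6   68.2]
```

View pics/s22y.png

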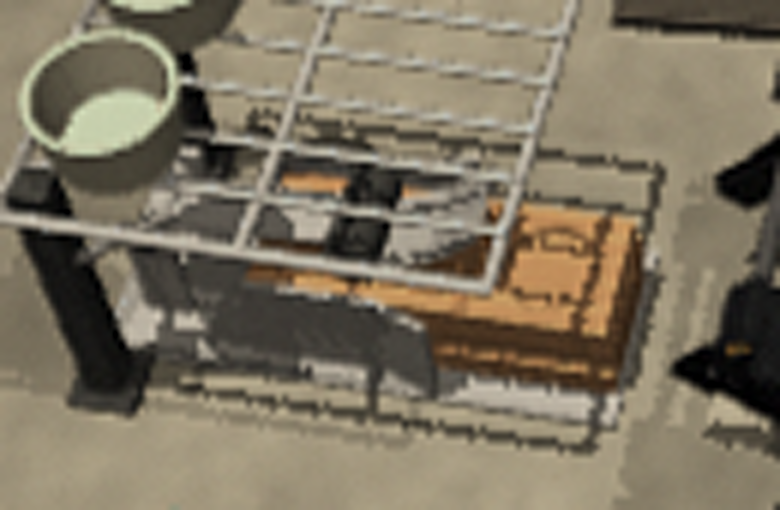

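View pics/t22z.png

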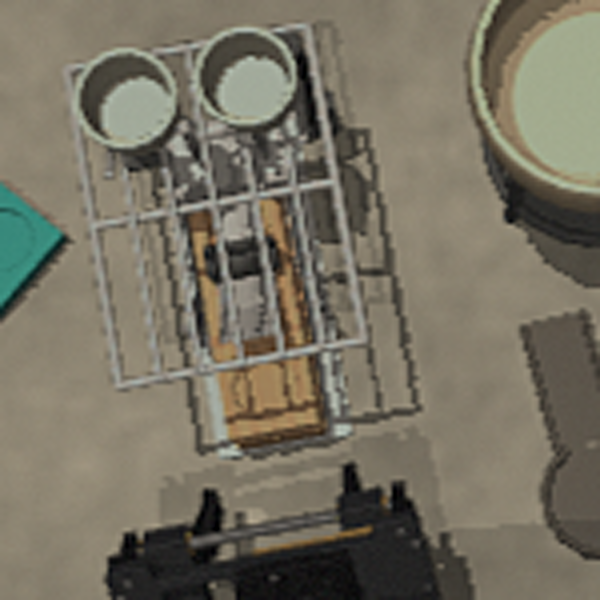

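View pics/wrist22.png

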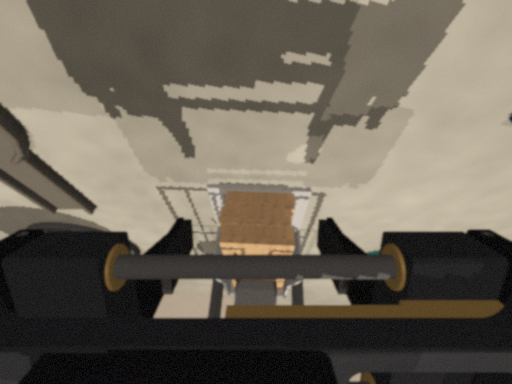

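```bash
python3 -c "
from h import *
a=cv2.imread('pics/wrist22.png');cv2.imwrite('pics/w22z.png',cv2.resize(a[170:260,200:320],None,fx=6,fy=6,interpolation=cv2.INTER_CUBIC))
a=cv2.imread('pics/scene22.png');cv2.imwrite('pics/s22x.png',cv2.resize(a[230:280,180:230],None,fx=11,fy=11,interpolation=cv2.INTER_CUBIC))
w=imaging.capture('wrist');t=imaging.capture('top')
for z in (20,36,52):
  print(z,[((proj(w,(O+K@np.array([-80,y,z])/1000))[0]-[200,170]+.5)*6).round(0).tolist() for y in (-30,30)])
print('top front edge z52 px zoom4',[((proj(t,(O+K@np.array([-80,y,52])/1000))[0]-[115,85]+.5)*4).round(0).tolist() for y in (-30,30)])
"
```

```text
20 [[143.0, 225.0], [558.0, 243.0]]
36 [[130.0, 325.0], [561.0, 345.0]]
52 [[116.0, 434.0], [563.0, 455.0]]
top front edge z52 px zoom4 [[319.0, 421.0], [229.0, 438.0]]
```

View pics/w22z.png

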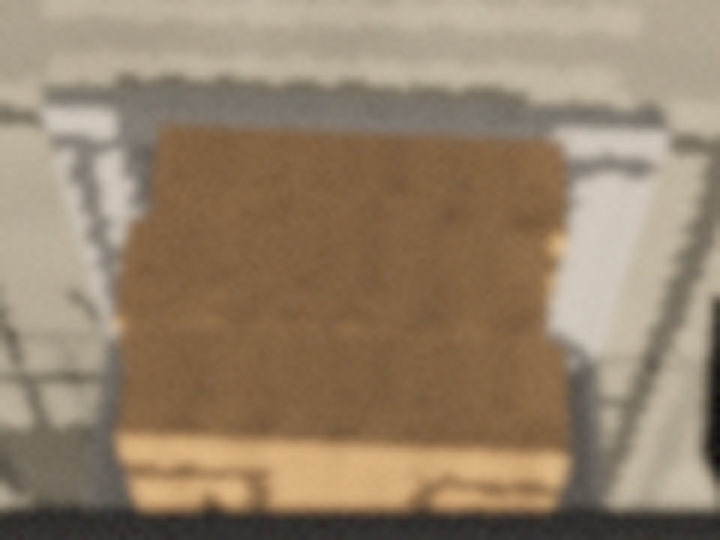

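View pics/s22x.png

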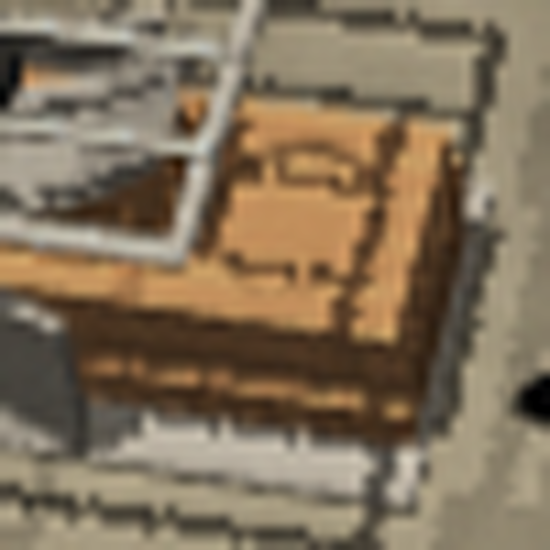

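Call:
apply_moves(xyz=[[-0.02,0,-0.01],[-0.03,0,-0.005],[-0.03,0,0],[0,0,0]], twist=[0,0,0,0], claw=[0.95,0.95,0.95,0.95])

```text
time_s: 28.15
tcp_pos: [0.4427, 0.2034, 0.1207]
ee_rot: [[0.641, -0.186, 0.745], [0.081, 0.981, 0.176], [-0.764, -0.052, 0.644]]
wrist_force: [0.2, -0.0, 0.3]
gripper_width: 0.949
```

```bash
python3 - <<'E'
from h import *
lean();kp()
t=imaging.capture('top');save(t,'top23.png');s=imaging.capture('scene');save(s,'scene23.png')
print(r.sense()['wrist_force'])
a=cv2.imread('pics/top9.png').astype(int);b=cv2.imread('pics/top23.png').astype(int)
for n,(y0,y1,x0,x1) in dict(pot=(40,150,225,305),can=(105,145,315,355),spoon=(160,230,240,285)).items():
    d=np.abs(a-b)[y0:y1,x0:x1].max(2); print(n,(d>40).sum(),d.max())
a0=cv2.imread('pics/top0.png').astype(int)
for n,(y0,y1,x0,x1) in dict(pot=(40,150,225,305),can=(105,145,315,350),spoon=(160,230,240,285)).items():
    d=np.abs(a0-b)[y0:y1,x0:x1].max(2); print(n,(d>40).sum(),d.max())
for q in ('pile2_c','board_c','weight_c'):
    print(q,[(round(m['p'],2),np.round(m['centre'])) for m in imaging.regions_of(q,s)[:3]])
f=lambda z:proj(s,O+K@np.array([.035,0,z]))[0].round(1)
print('weight expected px at 64/48',f(.064),f(.048))
E
```

```text
lean 40.2 az 7.2 y [-0.186  0.981 -0.052] tcp [0.443 0.203 0.121] j [   4.8    7.8  -51.6 -170.9   -9.8   87.5] t 28.15
x in keeper fr 0.644 -0.042 y: 0.003 0.999
tcp in keeper mm [-189.3    2.5  120.7]
[-0.3900218   0.18493357  0.53549168]
pot 0 9
can 0 12
spoon 0 22
pot 0 23
can 0 14
spoon 0 15
pile2_c [(0.98, array([247., 355.])), (0.85, array([314., 290.])), (0.79, array([143., 324.]))]
board_c [(0.73, array([206., 254.]))]
weight_c [(0.72, array([177., 242.]))]
weight expected px at 64/48 [174.5 241. ] [175.3 244.4]
```

View pics/scene23.png

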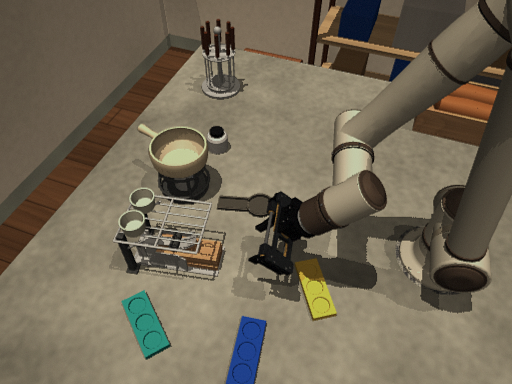

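The gripper is clear of everything. The board sits in the keeper under the arm, and the pot, canister and spoon rest haven't moved.

```bash
python3 -c "
from h import *
print(job.finish_job())"
```

```text
the job is handed in; nothing more can be done
None
```

The dip board is in the keeper, dished face up, on top of the two boards and under the weighted arm. It is pushed against the back stops and released, and I handed the job in at about 28 s of the 64 s allowed.

**How it was done:**
- I lifted the standing board clear of the canister, turned it in line with the keeper, and tipped it onto its plain face.
- The moves have no tilt command. I leaned the tool back about 40° by reaching past the arm's limit high above the counter, then gripped the board by its long edges near one end.
- I pushed it in under the tongue until it stopped. At that point the wrist read about 31 N sideways and 24 N upward. I then opened the fingers and backed out.

**Last checks:**
- **Fully home:** at the stop, the gripper was where a board at home should put it, within about 1 mm. In the wrist picture the three front ends look flush.
- **Weighted arm:** the weight shows close to where it should be when resting on a third board (242 against an expected 241 in picture rows). That difference is only about 3 rows from the two-board height, so it supports the result but doesn't prove it.
- **Surroundings:** before-and-after top pictures show no change at the pot, canister or spoon rest. The wrist force was near zero after release.

**What did not agree fully:**
- **Pile:** the upper pile board sits about 1.5 to 2 mm to one side of the keeper's centre line. My measurement before inserting the board showed about the same offset, so I left it.
- **Gripper tilt:** the gripper was rolled about 3° sideways during insertion, and the fingertips touched the counter lightly (about 7 N) when gripping. The board looked level on the pile after release.

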